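# Clamp a battery cell in the sliding test cradle

## Robot

A 6-joint arm with a two-finger parallel gripper is mounted at the origin on a cart in front of the work surface, level with it; the furniture and walls round the work are solid. World frame = base frame: x ahead of the robot, y to its left, z up, the work surface at z = 0. Lengths are in m, angles in degrees, forces in N, time in s.
With the tool pointing down it reaches from about 0.35 to 0.875 m from the base axis. Payload 4.2 kg.
Tool frame: the origin (TCP) lies at the very end of the fingers, on their centre line; the grasp point (between the pads) lies 19 mm behind it; z points along the fingers, y is the line along which they close (so a half turn about z gives the same grasp; the last joint's range is limited). The gripper opens to 87 mm and grips with 3 to 60 N. Pads are 19 mm wide; open, the fingers measure 117 mm over their backs; the gripper's body (75 mm by 190 mm) begins 51 mm behind the grasp point.
Start: joints at [82.082, 22.042, 0.453, 0, -68.411, -14.817], TCP at [0.242, 0.576, 0.186] pointing down, gripper open.
Joint ranges: [-179.83, 179.83], [-69.29, 118.12], [-61.27, 80.66], [-181.25, 117.63], [-171.15, -9.14], [-177.46, 177.46]. Speed limits (degrees/s): [159.86, 159.86, 180, 180, 180, 180].

## Interface

Orientations are given as a 3x3 rotation matrix whose columns are the frame's x, y, z axes.
In Python, from station import * gives the robot as it stands.
- The arm moves only by the shell command python3 -m pendant 'ROWS'. ROWS is JSON, a list of rows, each an object of numbers: "x", "y", "z": the shift along the world's x, y, z normalised to -1 to 1, where 1 is 250 mm; "rx", "ry", "rz": the turn, a rotation vector about the world's x, y, z normalised to -1 to 1, where 1 is 180 degrees; "claw": the opening, from 0 (shut) to 1 (fully open). A call has exactly 8 rows; each row is the pose to reach, as a shift and turn from the pose commanded when the call began, turning the shorter way round; what a row does not reach only later rows make up. A row lasts 1/8 s, in which the tool goes at most 62.5 mm and 10.7 degrees, less where a joint would pass 70% of its speed; a pose out of reach is approached as far as the arm can. A call with a number of a shift or a turn outside -1 to 1 is refused whole. A call with a gripper value outside its range is refused whole. The fingers move at their own pace and stop on an object; the grip force is fixed at half the most. Time passes only in rows, so rows that repeat a pose let the fingers close, or fill a call up. It gives the time, the measured TCP pose, the force, the opening and the grip force at its end, in the units of the state.
- sense(): the state, without advancing time (a new reading comes with each control period).
- capture(name): name is "side" or "top" or "wrist"; returns a dict with "color" (480x640x3 uint8, red, green, blue), "mtx" (3x3 intrinsics, pixels), "world_to_cam" (4x4, takes a point from world to camera coordinates). Camera axes: x right, y up, looking along -z (the intrinsics and any distortion apply to the point x, -y, -z); pixel columns grow to the right and rows downward; lengths in m; the calibration is good to about 2 mm. A picture is of the moment at which its call begins. There is no depth.
- finish_job(): hands the job in; it is judged then, once.
Trained networks look in a picture, given as the dict that the camera call returned (one of the last four; its "shot" number tells which), for a name from the list of things; names that differ only in an ending like _2 or _b are one class to them, and where a whole thing is asked for, a point or a joint stands for the part that bears it (a point fixed in the world has none). Each returns a list of dicts, best first, with "conf" (0 to 1); they miss things now and then, are a little off and sometimes report something else, mostly with a low value. They report only what shows in the picture. A call takes as long as a camera call.
- search_frame(picture, label): "centre" ([column, row] in pixels, amid what is visible of it).
- regions_of(picture, label): "region" (480x640 bool, what is visible of it) and "centre" ([column, row] in pixels, amid what is visible of it).
The state is a dict: "time_s": time; "joints": joint angles; "joint_velocities": joint speeds; "effort": joint torques, N m; "tcp_pos": TCP position; "ee_rot": TCP orientation; "wrist_force": force on the tool from outside, world axes, zero at the start; "moment": the same for the moment, N m; "gripper_width": opening from 0.0 (shut) to 1.0 (fully open); "gripper_force": force on a finger pad.
Only numpy, scipy, OpenCV 4.12 (cv2) and the standard library are available. Lean on these libraries where they do the work, as an engineer would, in place of code of your own. Each camera call takes 0.05 s, during which the arm holds its last target. There are 200 camera calls.

## Task

Take the green battery cell out of the grey tray and lay it in the two V saddles of the test cradle. Then undo the orange clamp knob, slide the blue carriage up until its spring contact pushes the cell against the fixed contact and is itself pressed in about half way (5 mm), and while holding it there tighten the knob firmly, so that it all stays so when you let go. Never press the spring contact in to its stop, and leave the spool, the brown pot and the multimeter where they are.

Things in the scene. Friction and masses are not known exactly. Their poses are not given: they have to be found in the camera images.
- cell_mid (a point): Centre of the green cylindrical battery cell (18.4 mm diameter, 65 mm long, 46 g), lying on its side in the tray; z axis along the cell. It may go in the cradle either way round. Its neighbours in the tray (a red and a black stick 56x18x11 mm, two teal caps 20 mm wide, 32 mm high) are at least 25 mm clear of its middle.
- tray: Fixed grey open tray, 232 (x) x 150 (y) x 30 mm high, walls and floor 4 mm thick; origin at the centre of its underside. The green cell and other small parts lie on its floor.
- cradle: Fixed cell cradle; origin on the bench. Its +y runs along the rail, x away from the robot, z up. Grey base 10 mm thick, x -69 to +61, y -88 to +104 mm. Two black 90-degree V saddles at y = -57 and -11 mm (8 mm thick in y, 37 mm wide, tops 40 mm high) carry the cell along y at x = 38 mm. Fixed contact on a black post 52 mm high at the -y end. Rail and blue carriage at x = -30 mm.
- seat (a point): Where the cell's centre finally lies: in the V saddles, 37 mm above the bench, its end against the fixed contact; the cell lies along y (axes as the cradle's). Laid down up to 8 mm further to +y it is pushed home by the carriage. Between the saddles 38 mm are free for the fingers, down to the base.
- fixed_contact (a point): Centre of the face of the brass fixed contact (12 mm disc); the face looks along the cradle's +y.
- carriage (a joint): Position of the blue carriage (m): 0 farthest from the fixed contact, growing as it slides towards it (cradle's -y), up to 0.075; starts at 0.015 to 0.04. Unclamped it drags with about 1 N and is best moved by its knob. With the cell home, the spring contact meets the cell at about 0.057.
- knob (a joint): Clamp knob angle (rad), growing clockwise as seen looking on to the knob. Below 0 the carriage is free; at 0 the shoe touches the rail; above, the clamp holds about 50 N per rad. Starts tight at 0.5 to 0.8; firmly tight means above 0.4; range -1.2 to a hard stop at 0.95. Turning takes 0.25 N m, plus about 0.2 N m per rad when tightening further; it stays where left.
- knob_grip (a point): Grip point on the knob's axis, in the orange T-bar: 44 mm long (point x), 11 mm thick (point y), from 17 mm below to 9 mm above this point along point z; thin stem under it, flat carriage face 33 mm below. Its z is the axis, outwards: it leans 32 degrees from vertical towards the cradle's -x (robot side), so the tool must tilt as much. Moves with the carriage.
- plunger (a joint): How far the brass spring contact on the carriage is pressed in (m): 0 free, 0.010 at its stop. Spring 1.2 N per mm, so half way is 5 mm and 6 N.
- plunger_tip (a point): Centre of the tip of the spring contact, a brass pin of 10 mm diameter that points along the cradle's -y on the cell's line.
- spool: Bystander: white solder spool, 52 mm diameter, 50 mm high, origin at the centre of its underside.
- brown_pot: Bystander: brown pot with white cap, 36 mm diameter, 60 mm high, origin at the centre of its underside.
- multimeter: Bystander: orange multimeter lying on its back, 169x81x46 mm, origin at the centre of its underside.
- cell: The same green cell as a body; its origin is the centre of one end, its z axis runs along the cell to the other end.

How it is judged (in metres and radians):
On the way, in this order (a step that is already met when the one before it is completed fails the run):
1. the cell lies in the saddles, let go (x of cell_mid in the frame of seat between -0.004 and 0.004 m and z of cell_mid in the frame of seat between -0.003 and 0.003 m and y of cell_mid in the frame of seat between -0.004 and 0.015 m and contact force between the fingers and cell below 0.1 N), for 0.2 s.
2. with the knob undone, the spring contact is pressed in 2 to 8 mm against the cell (value of joint knob below 0.1 rad and value of joint plunger between 0.002 and 0.008 m and distance between cell_mid and seat below 0.004 m), for 0.1 s.
At the end, for the whole second after the job is handed in: The cell lies along the saddles against the fixed contact (centre within 4 mm of the seat, within 0.08 rad of the cradle's y), the spring contact is pressed in by 2 to 8 mm, the knob is firmly tight (above 0.4 rad) and the carriage is at rest (distance between cell_mid and seat below 0.004 m and angle between the z axis of cell_mid and the y axis of cradle, either way round below 0.08 rad and value of joint plunger between 0.002 and 0.008 m and value of joint knob above 0.4 rad and velocity of joint carriage between -0.002 and 0.002 m/s); the robot touches nothing.
It fails at once if the spring contact is pressed in to its stop (value of joint plunger above 0.0097 m).
It fails at once if the spool is disturbed (distance of spool from where it was at the start of the episode above 0.02 m).
It fails at once if the brown pot is disturbed (distance of brown_pot from where it was at the start of the episode above 0.02 m).
It fails at once if the multimeter is disturbed (distance of multimeter from where it was at the start of the episode above 0.02 m).
It also fails if it takes over 54 s, if anything falls off the work surface, if the arm or the gripper's body presses on something with over 40 N, if the wrist force passes 120 N, or if a joint passes its speed limit or range.

## Working session

There is one attempt and no reset: what is moved stays moved. The work goes in short steps, Python scripts to look and compute and a shell command to move; the robot and the scene stay as the last step left them, time stands still between calls to the robot, and variables do not carry over. Pictures are saved under pics/ and viewed, at most 10 in all, crops included, and the job is handed in when it is done.

```bash
ls; mkdir -p pics
cat > h.py <<'E'
from station import *
import numpy as np, cv2
def P(pic): return np.array(pic["mtx"]),np.array(pic["world_to_cam"])
def proj(pic,p):
    K,T=P(pic); c=T[:3,:3]@np.array(p)+T[:3,3]; q=K@np.array([c[0],-c[1],-c[2]]); return q[:2]/q[2]
def ray(pic,px):
    K,T=P(pic); d=np.linalg.inv(K)@np.array([px[0],px[1],1.]); d=np.array([d[0],-d[1],-d[2]])
    R=T[:3,:3]; return -R.T@T[:3,3], R.T@d
def atz(pic,px,z):
    o,d=ray(pic,px); return o+d*(z-o[2])/d[2]
def tri(l):
    A=np.zeros((3,3));b=np.zeros(3)
    for pic,px in l:
        o,d=ray(pic,px); d/=np.linalg.norm(d); M=np.eye(3)-np.outer(d,d); A+=M;b+=M@o
    return np.linalg.solve(A,b)
E
python3 - <<'E'
from h import *
np.set_printoptions(precision=4,suppress=True)
s=capture("side");t=capture("top")
for n,p in(("side",s),("top",t)):
    cv2.imwrite(f"pics/{n}0.png",p["color"][:,:,::-1]); print(n,{k:v for k,v in p.items() if k not in("color",)})
for l in("cell","cradle","tray","carriage","knob","knob_grip","plunger_tip","fixed_contact","spool","brown_pot","multimeter"):
    r=[search_frame(p,l)[:2] for p in(s,t)]
    print(l,[[(np.round(x["centre"],1).tolist(),round(x["conf"],2)) for x in y] for y in r], tri([(s,r[0][0]["centre"]),(t,r[1][0]["centre"])]) if r[0] and r[1] else "")
st=sense();print(st["time_s"],st["tcp_pos"],st["ee_rot"],st["gripper_width"])
E
```

```text
pics
side {'mtx': array([[520.6055,   0.    , 320.044 ],
       [  0.    , 520.6055, 231.7437],
       [  0.    ,   0.    ,   1.    ]]), 'world_to_cam': array([[-0.9996, -0.0207, -0.0207,  0.515 ],
       [-0.0104, -0.4102,  0.9119, -0.1641],
       [-0.0273,  0.9118,  0.4098, -0.7957],
       [ 0.    ,  0.    ,  0.    ,  1.    ]]), 'shot': 1}
top {'mtx': array([[531.3908,   0.    , 318.7912],
       [  0.    , 531.3908, 238.2739],
       [  0.    ,   0.    ,   1.    ]]), 'world_to_cam': array([[ 0.0203, -0.9997,  0.0115, -0.2604],
       [ 0.9982,  0.0209,  0.0562, -0.5171],
       [-0.0564,  0.0103,  0.9984, -1.132 ],
       [ 0.    ,  0.    ,  0.    ,  1.    ]]), 'shot': 2}
cell [[([230.6, 327.9], 0.79), ([297.2, 251.0], 0.64)], [([211.1, 172.5], 0.54), ([339.2, 220.2], 0.51)]] [ 0.6582 -0.0133  0.0158]
cradle [[([294.9, 250.8], 0.6)], [([338.5, 223.9], 0.79)]] [ 0.5638 -0.2915  0.0118]
tray [[([277.2, 333.0], 0.58)], [([206.3, 209.6], 0.83)]] [ 0.5808 -0.0043  0.0117]
carriage [[([302.2, 247.5], 0.93)], [([311.9, 224.6], 0.78)]] [ 0.5513 -0.2342  0.0475]
knob [[([317.3, 238.4], 0.73)], [([307.0, 240.0], 0.66)]] [ 0.5194 -0.2249  0.0708]
knob_grip [[([319.5, 239.2], 0.55)], [([303.0, 238.4], 0.59)]] [ 0.5187 -0.2167  0.0731]
plunger_tip [[([395.1, 236.4], 0.19)], []] 
fixed_contact [[([294.2, 249.6], 0.74), ([304.6, 251.0], 0.34)], [([343.2, 223.4], 0.6)]] [ 0.5657 -0.3019  0.0095]
spool [[([398.3, 234.1], 0.98)], [([354.1, 312.5], 0.89)]] [ 0.3615 -0.327   0.0314]
brown_pot [[([230.5, 256.6], 0.71), ([294.6, 251.3], 0.36)], [([313.6, 155.3], 0.78), ([309.5, 225.9], 0.69)]] [ 0.6974 -0.2351  0.0294]
multimeter [[([337.2, 211.4], 0.76), ([296.0, 253.6], 0.55)], [([430.5, 255.4], 0.76)]] [ 0.487  -0.4913  0.0182]
1.2 [0.2415 0.5764 0.186 ] [[ 0.9223 -0.3864  0.    ]
 [-0.3864 -0.9223  0.    ]
 [ 0.     -0.     -1.    ]] 1.0023863101137334
```

View pics/top0.png

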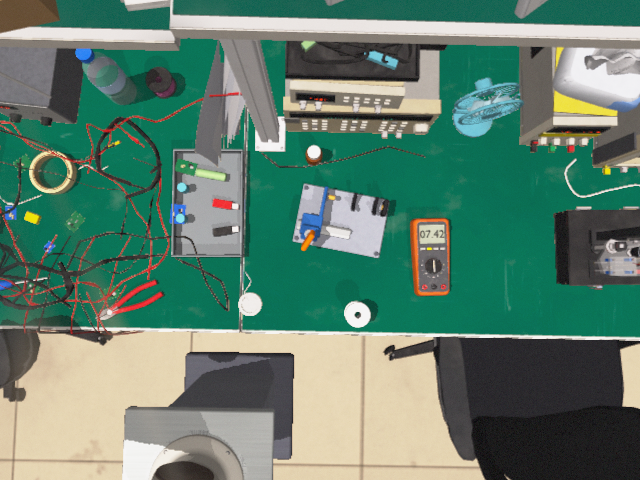

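View pics/side0.png

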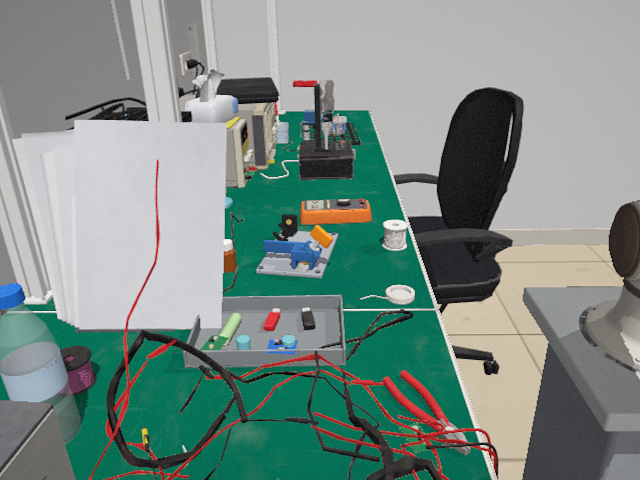

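Run:
```python
from h import *
np.set_printoptions(precision=4,suppress=True)
s=capture("side");t=capture("top")
for n,p,b in(("side",s,(250,205,350,285)),("top",t,(280,170,400,265))):
    c=p["color"][b[1]:b[3],b[0]:b[2],::-1]; cv2.imwrite(f"pics/{n}1.png",cv2.resize(c,None,fx=6,fy=6,interpolation=cv2.INTER_CUBIC))
    print(n,"cam",ray(p,(0,0))[0])
r=regions_of(t,"cell")
for x in r[:2]:
    ys,xs=np.nonzero(x["region"]); print(x["conf"],x["centre"],len(xs),cv2.minAreaRect(np.c_[xs,ys].astype(np.float32)))
# green cell by colour
for n,p,b in(("top",t,(160,150,260,200)),("side",s,(190,300,260,350))):
    h=cv2.cvtColor(p["color"],cv2.COLOR_RGB2HSV); m=np.zeros(h.shape[:2],np.uint8)
    m[b[1]:b[3],b[0]:b[2]]=cv2.inRange(h,(35,60,150),(65,255,255))[b[1]:b[3],b[0]:b[2]]
    k,l,st,ce=cv2.connectedComponentsWithStats(m)
    i=1+np.argmax(st[1:,4]); ys,xs=np.nonzero(l==i); R=cv2.minAreaRect(np.c_[xs,ys].astype(np.float32)); print(n,st[i],R); bx=cv2.boxPoints(R);print([atz(p,q,.0132) for q in bx])
for a in((225,328),(225,122)):
    for b in((218,163),(197,160),(245,45)): print(a,b,tri([(s,a),(t,b)]),proj(s,tri([(s,a),(t,b)])),proj(t,tri([(s,a),(t,b)])))
print(sense()["time_s"])
```

```text
side cam [0.4913 0.6688 0.4865]
top cam [ 0.4576 -0.2378  1.1622]
0.7 [211.4, 174.3] 244 ((210.41200256347656, 174.4840087890625), (31.215513229370117, 8.139288902282715), 10.30484676361084)
top [195 169  31  12 236] ((209.8654022216797, 174.17308044433594), (30.79022979736328, 7.844644069671631), 11.309932708740234)
[array([0.6546, 0.0244, 0.0132]), array([0.6715, 0.0216, 0.0132]), array([ 0.6598, -0.0443,  0.0132]), array([ 0.6428, -0.0415,  0.0132])]
side [219 313  22  28 238] ((230.54412841796875, 325.92645263671875), (10.461414337158203, 28.125768661499023), 30.963754653930664)
[array([0.6717, 0.0029, 0.0132]), array([ 0.6609, -0.0649,  0.0132]), array([ 0.6434, -0.0487,  0.0132]), array([0.6552, 0.0169, 0.0132])]
(225, 328) (218, 163) [ 0.6758 -0.0268  0.0071] [220.3444 327.4922] [218.3744 166.4139]
(225, 328) (197, 160) [0.6707 0.0123 0.035 ] [216.7791 327.0259] [197.654  165.8454]
(225, 328) (245, 45) [ 0.8013 -0.082   0.0214] [152.2971 302.0562] [244.4194 108.5814]
(225, 122) (218, 163) [ 0.6348 -0.0811  0.3228] [234.1396 123.5142] [216.6503 154.744 ]
(225, 122) (197, 160) [ 0.6329 -0.0501  0.3302] [231.2485 123.1015] [196.0725 154.5266]
(225, 122) (245, 45) [ 0.7275 -0.1355  0.3413] [179.0321 104.6476] [251.0384  94.5446]
1.35
```

View pics/top1.png

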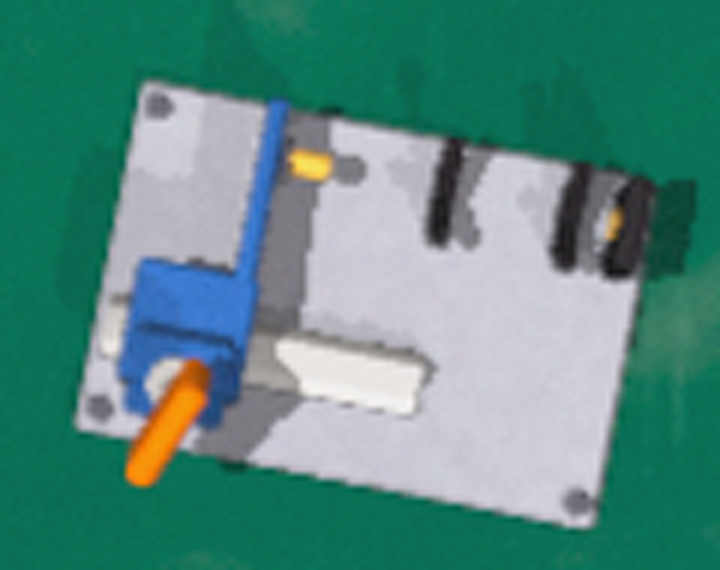

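View pics/side1.png

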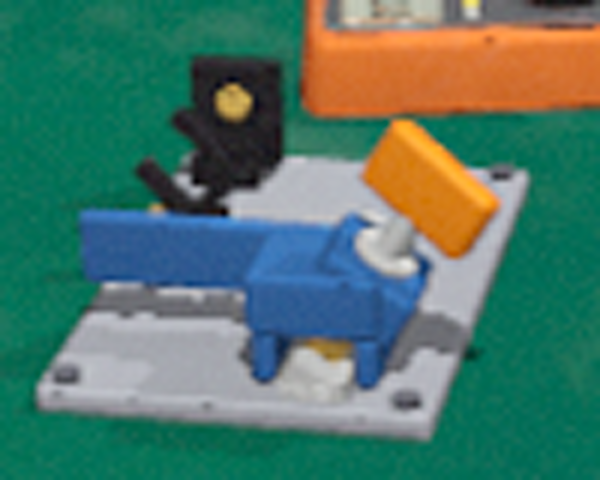

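The cell lies at about (210,174) in the top view, with a loose sheet stack just behind it (edge about (190–218,160)). The cradle base corners are at (304,184), (389,200), (379,258) and (293,241), and the orange bar runs (314,231)–(303,250). I'll go up over the tray and look with the wrist camera.

```bash
python3 -m pendant '[{"x":0.1,"y":-0.2,"z":0.4,"rz":-0.05,"claw":1},{"x":0.2,"y":-0.4,"z":0.4,"rz":-0.1,"claw":1},{"x":0.3,"y":-0.6,"z":0.4,"rz":-0.15,"claw":1},{"x":0.4,"y":-0.8,"z":0.4,"rz":-0.2,"claw":1},{"x":0.5,"y":-1,"z":0.4,"rz":-0.25,"claw":1},{"x":0.6,"y":-1,"z":0.4,"rz":-0.3,"claw":1},{"x":0.7,"y":-1,"z":0.4,"rz":-0.35,"claw":1},{"x":0.8,"y":-1,"z":0.4,"rz":-0.428,"claw":1}]'
python3 -m pendant '[{"x":0,"y":-0.2,"z":0,"claw":1},{"x":0,"y":-0.4,"claw":1},{"x":0,"y":-0.6,"claw":1},{"x":0.1,"y":-0.8,"claw":1},{"x":0.2,"y":-1,"claw":1},{"x":0.2,"y":-1,"claw":1},{"x":0.2,"y":-1,"claw":1},{"x":0.2,"y":-1,"claw":1}]'
python3 - <<'E'
from h import *
from scipy.optimize import least_squares
np.set_printoptions(precision=4,suppress=True)
t=capture("top");s=capture("side");w=capture("wrist")
cv2.imwrite("pics/w2.png",w["color"][:,:,::-1]);print("wristcam",ray(w,(0,0))[0],ray(w,(320,240))[1])
C={(61,104):(304.2,183.7),(61,-88):(388.8,199.7),(-69,-88):(378.7,257.8),(-69,104):(293,241.3)}
S={(61,104):(256.7,269.2),(-69,104):(322,275.8),(-69,-88):(337.8,233.7)}
def f(v):
    c,sn=np.cos(v[2]),np.sin(v[2]);r=[]
    for D,p in((C,t),(S,s)):
        for (a,b),q in D.items(): r+=list(proj(p,[v[0]+(c*a-sn*b)/1e3,v[1]+(sn*a+c*b)/1e3,.01])-q)
    return np.array(r)
o=least_squares(f,[.56,-.29,-.17],x_scale=[.1,.1,.1]);v=o.x;print("cradle",v,np.degrees(v[2]),o.fun)
R=np.array([[np.cos(v[2]),-np.sin(v[2])],[np.sin(v[2]),np.cos(v[2])]])
q=atz(t,(335,198),.037)[:2];print("tip in cradle",R.T@(q-v[:2]))
k=tri([(t,(308.5,240.8)),(s,(321.7,236.2))]);print("knob",k,R.T@(k[:2]-v[:2]))
for l in("cell",):
    for x in regions_of(w,l)[:2]:
        ys,xs=np.nonzero(x["region"]);r=cv2.minAreaRect(np.c_[xs,ys].astype(np.float32));print(x["conf"],x["centre"],r,atz(w,r[0],.0132));print(np.array([atz(w,q,.0132) for q in cv2.boxPoints(r)]))
st=sense();print(st["time_s"],st["tcp_pos"],st["ee_rot"],st["joints"])
E
```

```text
wristcam [0.3095 0.5488 0.3859] [-0.2532  0.1024 -0.962 ]
cradle [ 0.5652 -0.3063 -0.1679] -9.622226129395331 [-0.6858 -0.6425  1.061  -0.1576  0.4124  0.2363 -0.794   0.1523 -0.5289
  0.891   0.4109 -0.7769  0.5138 -0.3494]
tip in cradle [0.038  0.0308]
knob [ 0.5144 -0.2281  0.074 ] [-0.0632  0.0686]
1.55 [0.2415 0.5764 0.1859] [[ 0.9223 -0.3864 -0.    ]
 [-0.3864 -0.9223 -0.    ]
 [-0.      0.     -1.    ]] [ 82.0818  22.0431   0.4517  -0.0023 -68.4097 -14.8147]$[0]: bad value
$[0]: bad value
```

View pics/w2.png

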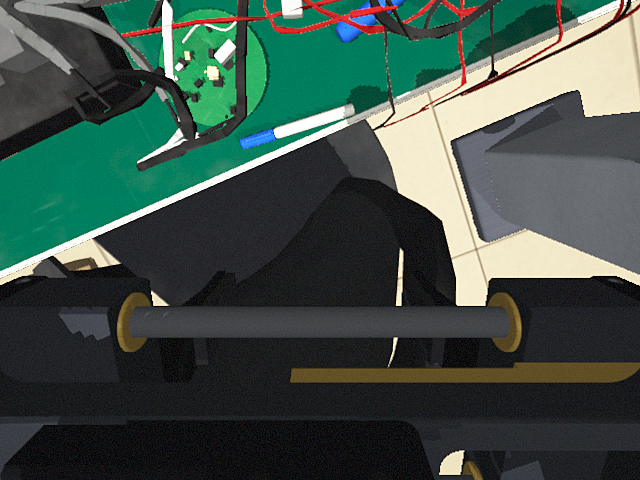

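The wrist view still shows the start position, because the rows were refused: every key has to be given.

```bash
python3 -m pendant '[{"x":0.1,"y":-0.2,"z":0.4,"rx":0,"ry":0,"rz":-0.05,"claw":1},{"x":0.2,"y":-0.4,"z":0.4,"rx":0,"ry":0,"rz":-0.1,"claw":1},{"x":0.3,"y":-0.6,"z":0.4,"rx":0,"ry":0,"rz":-0.15,"claw":1},{"x":0.4,"y":-0.8,"z":0.4,"rx":0,"ry":0,"rz":-0.2,"claw":1},{"x":0.5,"y":-1,"z":0.4,"rx":0,"ry":0,"rz":-0.25,"claw":1},{"x":0.6,"y":-1,"z":0.4,"rx":0,"ry":0,"rz":-0.3,"claw":1},{"x":0.7,"y":-1,"z":0.4,"rx":0,"ry":0,"rz":-0.35,"claw":1},{"x":0.8,"y":-1,"z":0.4,"rx":0,"ry":0,"rz":-0.428,"claw":1}]'
python3 -m pendant '[{"x":0,"y":-0.2,"z":0,"rx":0,"ry":0,"rz":0,"claw":1},{"x":0,"y":-0.4,"z":0,"rx":0,"ry":0,"rz":0,"claw":1},{"x":0,"y":-0.6,"z":0,"rx":0,"ry":0,"rz":0,"claw":1},{"x":0.1,"y":-0.8,"z":0,"rx":0,"ry":0,"rz":0,"claw":1},{"x":0.2,"y":-1,"z":0,"rx":0,"ry":0,"rz":0,"claw":1},{"x":0.2,"y":-1,"z":0,"rx":0,"ry":0,"rz":0,"claw":1},{"x":0.2,"y":-1,"z":0,"rx":0,"ry":0,"rz":0,"claw":1},{"x":0.2,"y":-1,"z":0,"rx":0,"ry":0,"rz":0,"claw":1}]'
python3 - <<'E'
from h import *
np.set_printoptions(precision=4,suppress=True)
w=capture("wrist")
cv2.imwrite("pics/w3.png",w["color"][:,:,::-1]);print("wristcam",ray(w,(0,0))[0],ray(w,(320,240))[1])
for l in("cell",):
    for x in regions_of(w,l)[:2]:
        ys,xs=np.nonzero(x["region"]);r=cv2.minAreaRect(np.c_[xs,ys].astype(np.float32));print(x["conf"],x["centre"],r,atz(w,r[0],.0132));print(np.array([atz(w,q,.0132) for q in cv2.boxPoints(r)]))
st=sense();print(st["time_s"],st["tcp_pos"],st["ee_rot"],st["joints"])
E
```

```text
time_s: 2.55
tcp_pos: [0.4424, 0.326, 0.2863]
ee_rot: [[-0.119, -0.993, 0.0], [-0.993, 0.119, 0.001], [-0.001, -0.0, -1.0]]
wrist_force: [0.2, 0.3, 0.4]
gripper_width: 0.999
gripper_force: 0.0
time_s: 3.55
tcp_pos: [0.4912, 0.0773, 0.2861]
ee_rot: [[-0.111, -0.994, 0.0], [-0.994, 0.111, 0.0], [-0.0, -0.0, -1.0]]
wrist_force: [-0.1, -0.4, 0.2]
gripper_width: 1.0
gripper_force: 0.0
wristcam [0.4833 0.005  0.486 ] [ 0.0279  0.2725 -0.9618]
0.68 [193.4, 146.5] ((188.9738006591797, 146.47630310058594), (51.38581466674805, 14.781534194946289), 87.1375961303711) [ 0.6599 -0.0127  0.0132]
[[ 0.6644 -0.0461  0.0132]
 [ 0.6446 -0.0448  0.0132]
 [ 0.6553  0.0219  0.0132]
 [ 0.6759  0.0206  0.0132]]
3.65 [0.4912 0.0774 0.2861] [[-0.1109 -0.9938  0.0002]
 [-0.9938  0.1109  0.0001]
 [-0.0002 -0.0002 -1.    ]] [ 27.7007   6.0425  -6.7258  -0.003  -77.2191 -34.0656]
```

View pics/w3.png

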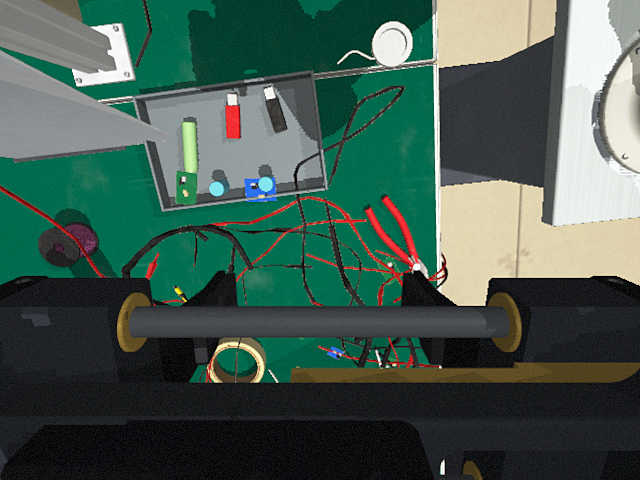

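The cell shows clear at (189,146), with the sheet's corner reaching in to about (173,135). I'll locate that corner before going in.

Run:
```python
from h import *
np.set_printoptions(precision=4,suppress=True)
w=capture("wrist");s=capture("side");t=capture("top")
for n,L in {"top corner":[(w,(173,134)),(s,(225,122))],"bottom ws":[(w,(173,134)),(s,(222,328))],"wt a":[(w,(173,134)),(t,(190,160))],"wt b":[(w,(173,134)),(t,(218,163))]}.items():
    p=tri(L);print(n,p,[proj(c,p) for c in(w,s,t)])
im=np.vstack([cv2.resize(t["color"][100:190,165:285],None,fx=5,fy=5),cv2.resize(w["color"][60:90,90:210],None,fx=5,fy=5)])[:590]
cv2.imwrite("pics/p4.png",np.hstack([cv2.resize(t["color"][110:190,175:255],(400,400)),cv2.resize(w["color"][80:190,110:220],(400,400))])[:,:,::-1])
```

```text
top corner [ 0.5928 -0.0035  0.3277] [array([ 80.3354, 153.0812]), array([255.6482, 132.4153]), array([165.9463, 179.3509])]
bottom ws [ 0.6777 -0.0314  0.0044] [array([175.8123, 133.81  ]), array([219.872, 327.268]), array([220.7466, 165.819 ])]
wt a [ 0.6428 -0.0099  0.1455] [array([156.2799, 147.8269]), array([231.0716, 255.0274]), array([196.3491, 169.4183])]
wt b [ 0.6795 -0.0291  0.0154] [array([171.5561, 135.4955]), array([217.8236, 322.3606]), array([218.8244, 164.0279])]
```

View pics/p4.png

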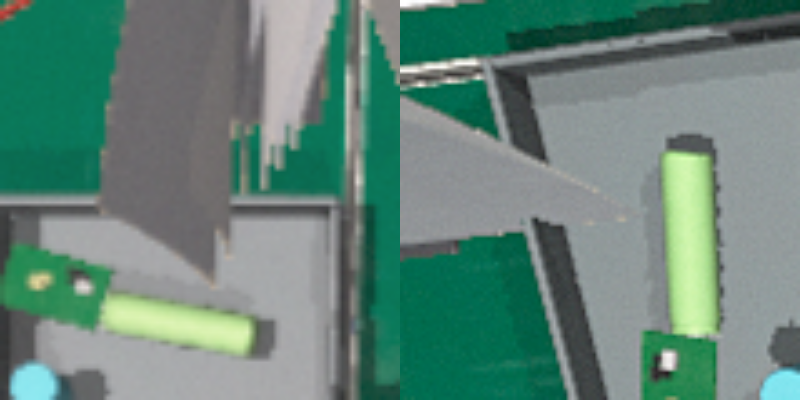

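Run:
```python
from h import *
np.set_printoptions(precision=4,suppress=True)
w=capture("wrist");s=capture("side");t=capture("top")
for tp in((195,151),(190,160),(197,148),(195,140)):
    p=tri([(s,(225,123)),(t,tp)]);print(tp,p,[proj(c,p) for c in(w,s,t)])
for x in(.6,.65,.7,.8):
  for y in (-.05,-.02,.01):print(x,y,proj(w,[x,y,.33]),proj(w,[x,y,.15]))
h=w["color"];print([ (c,[int(v) for v in h[::10,c].sum(1)]) for c in(0,60,120)])
```

```text
(195, 151) [ 0.6398 -0.0481  0.3307] [array([-65.1161,  58.1041]), array([226.0077, 123.1942]), array([194.8505, 150.1146])]
(190, 160) [ 0.6316 -0.0395  0.3313] [array([-39.8379,  77.5566]), array([230.7409, 124.0195]), array([189.1484, 155.0331])]
(197, 148) [ 0.6425 -0.0514  0.3304] [array([-74.1076,  50.2738]), array([224.4826, 122.8977]), array([197.0767, 148.4572])]
(195, 140) [ 0.6484 -0.0495  0.3322] [array([-90.7433,  55.7857]), array([219.9218, 121.9201]), array([195.7547, 144.5065])]
0.6 -0.05 [26.181  41.5344] [188.6403  98.8956]
0.6 -0.02 [ 49.6962 117.4242] [195.3856 132.317 ]
0.6 0.01 [ 70.7875 185.4915] [201.8024 164.1109]
0.65 -0.05 [-88.6015  56.4461] [136.4037 105.2964]
0.65 -0.02 [-59.1578 130.7469] [144.414  138.3987]
0.65 0.01 [-32.7191 197.4645] [152.036  169.8967]
0.7 -0.05 [-200.8953   71.0344] [ 84.6777 111.6346]
0.7 -0.02 [-165.7771  143.7962] [ 93.9284 144.4225]
0.7 0.01 [-134.2082  209.2041] [102.7327 175.6286]
0.8 -0.05 [-418.3333   99.2822] [-17.272  124.1269]
0.8 -0.02 [-372.5815  169.1072] [ -5.6126 156.2993]
0.8 0.01 [-331.3654  232.01  ] [  5.4895 186.9339]
[(0, [387, 361, 364, 386, 375, 322, 447, 439, 400, 409, 411, 422, 431, 443, 427, 437, 190, 189, 188, 285, 183, 179, 175, 170, 183, 179, 187, 193, 178, 39, 59, 108, 97, 106, 118, 98, 89, 88, 73, 95, 88, 83, 115, 99, 103, 172, 137, 155]), (60, [271, 297, 365, 378, 382, 410, 393, 183, 171, 446, 418, 424, 437, 445, 428, 449, 185, 190, 189, 193, 180, 202, 131, 123, 138, 158, 90, 166, 92, 61, 50, 102, 100, 97, 101, 101, 103, 98, 73, 56, 76, 70, 102, 9, 33, 5, 70, 28]), (120, [205, 171, 185, 762, 737, 748, 740, 743, 745, 180, 346, 231, 437, 431, 443, 264, 193, 184, 193, 193, 195, 178, 187, 192, 193, 193, 188, 200, 83, 79, 84, 259, 354, 354, 327, 87, 54, 60, 70, 95, 93, 62, 99, 46, 60, 9, 15, 59])]
```

The sheet's near edge runs from (0.678,−0.030,0) to (0.642,−0.050,0.33). If I lean the gripper 20° towards +y, its body and camera should stay clear.

```bash
cat >> h.py <<'E'
from scipy.spatial.transform import Rotation as Ro
def goal(p,R=None,n=""):
    st=sense(); R0=np.array(st["ee_rot"]); R=R0 if R is None else R
    print(n,"shift",np.round((np.array(p)-st["tcp_pos"])/.25,4),"turn",np.round(Ro.from_matrix(R@R0.T).as_rotvec()/np.pi,4))
    return R
def RR(z,y):
    z=np.array(z)/np.linalg.norm(z); y=np.array(y)-z*np.dot(y,z); y/=np.linalg.norm(y); return np.c_[np.cross(y,z),y,z]
E
python3 - <<'E'
from h import *
a=np.radians(-9.5);u=np.array([-np.sin(a),np.cos(a),0]);n=np.array([-np.cos(a),-np.sin(a),0])
z=-np.cos(np.radians(20))*np.array([0,0,1])-np.sin(np.radians(20))*u
R=RR(z,n);p=np.array([.6585,-.0113,.0085])
goal(p-.09*z,R,"pre");goal(p,R,"grasp");print((.09*z/.25).round(4))
E
```

```text
pre shift [ 0.6885 -0.2308 -0.7716] turn [-0.11    0.0154 -0.0168]
grasp shift [ 0.6682 -0.3522 -1.1099] turn [-0.11    0.0154 -0.0168]
[-0.0203 -0.1214 -0.3383]
```

```bash
python3 -m pendant '[{"x":0.2,"y":-0.05,"z":-0.1,"rx":-0.05,"ry":0.007,"rz":-0.008,"claw":0.37},{"x":0.4,"y":-0.1,"z":-0.25,"rx":-0.11,"ry":0.0154,"rz":-0.0168,"claw":0.37},{"x":0.6,"y":-0.2,"z":-0.45,"rx":-0.11,"ry":0.0154,"rz":-0.0168,"claw":0.37},{"x":0.6885,"y":-0.2308,"z":-0.6,"rx":-0.11,"ry":0.0154,"rz":-0.0168,"claw":0.37},{"x":0.6885,"y":-0.2308,"z":-0.7716,"rx":-0.11,"ry":0.0154,"rz":-0.0168,"claw":0.37},{"x":0.6885,"y":-0.2308,"z":-0.7716,"rx":-0.11,"ry":0.0154,"rz":-0.0168,"claw":0.37},{"x":0.6885,"y":-0.2308,"z":-0.7716,"rx":-0.11,"ry":0.0154,"rz":-0.0168,"claw":0.37},{"x":0.6885,"y":-0.2308,"z":-0.7716,"rx":-0.11,"ry":0.0154,"rz":-0.0168,"claw":0.37}]'
python3 - <<'E'
from h import *
np.set_printoptions(precision=4,suppress=True)
w=capture("wrist");cv2.imwrite("pics/w5.png",w["color"][:,:,::-1])
for x in regions_of(w,"cell")[:1]:
        ys,xs=np.nonzero(x["region"]);r=cv2.minAreaRect(np.c_[xs,ys].astype(np.float32));print(x["conf"],x["centre"],r,atz(w,r[0],.0132));print(np.array([atz(w,q,.0132) for q in cv2.boxPoints(r)]))
        a=np.radians(-9.5);u=np.array([-np.sin(a),np.cos(a),0]);n=np.array([-np.cos(a),-np.sin(a),0])
z=-np.cos(np.radians(20))*np.array([0,0,1])-np.sin(np.radians(20))*u
R=RR(z,n);p=np.array([.6585,-.0113,.0085]);goal(p,R)
print(sense()["joints"])
E
```

```text
time_s: 4.95
tcp_pos: [0.665, 0.0196, 0.096]
ee_rot: [[-0.156, -0.986, -0.051], [-0.927, 0.165, -0.336], [0.34, -0.005, -0.941]]
wrist_force: [-0.3, 0.9, -0.6]
gripper_width: 0.373
gripper_force: 0.0
0.94 [323.6, 228.8] ((320.8473815917969, 228.00425720214844), (74.30467224121094, 21.352874755859375), 88.40885925292969) [ 0.6587 -0.0119  0.0132]
[[ 0.6636 -0.0464  0.0132]
 [ 0.6446 -0.0437  0.0132]
 [ 0.654   0.0221  0.0132]
 [ 0.6726  0.0195  0.0132]]
 shift [-0.0241 -0.1228 -0.3476] turn [-0.0005  0.0013 -0.    ]
[ 23.7454  33.5033  -3.4971  18.3799 -65.1959 -42.8327]
```

View pics/w5.png

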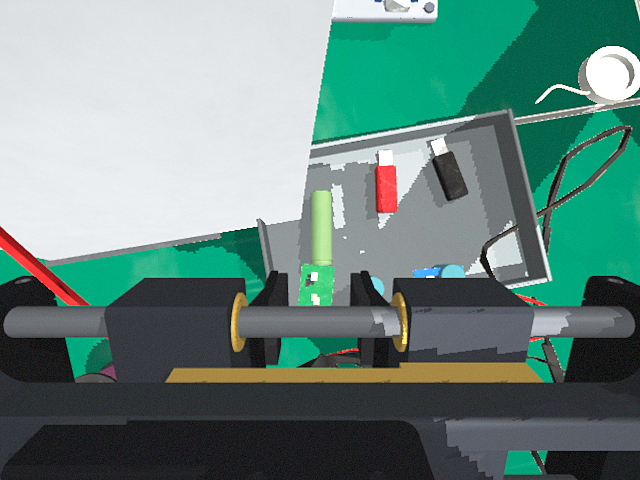

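The cell at (321,228) lies between the fingers, which are at columns 272 and 365, and the sheet edge at column 310 stays beyond it. Going in to grasp.

```bash
python3 -m pendant '[{"x":-0.012,"y":-0.06,"z":-0.17,"rx":0,"ry":0.001,"rz":0,"claw":0.37},{"x":-0.02,"y":-0.105,"z":-0.3,"rx":0,"ry":0.001,"rz":0,"claw":0.37},{"x":-0.024,"y":-0.123,"z":-0.3476,"rx":0,"ry":0.001,"rz":0,"claw":0.37},{"x":-0.024,"y":-0.123,"z":-0.3476,"rx":0,"ry":0.001,"rz":0,"claw":0.37},{"x":-0.024,"y":-0.123,"z":-0.3476,"rx":0,"ry":0.001,"rz":0,"claw":0.0},{"x":-0.024,"y":-0.123,"z":-0.3476,"rx":0,"ry":0.001,"rz":0,"claw":0.0},{"x":-0.024,"y":-0.123,"z":-0.3476,"rx":0,"ry":0.001,"rz":0,"claw":0.0},{"x":-0.024,"y":-0.123,"z":-0.3476,"rx":0,"ry":0.001,"rz":0,"claw":0.0}]'
```

```text
time_s: 6.05
tcp_pos: [0.6578, -0.0118, 0.0065]
ee_rot: [[-0.155, -0.986, -0.059], [-0.927, 0.165, -0.337], [0.342, 0.002, -0.94]]
wrist_force: [-1.2, 0.1, 0.4]
gripper_width: 0.033
gripper_force: 0.0
```

Run:
```python
from h import *
np.set_printoptions(precision=4,suppress=True)
st=sense();print(st["gripper_width"],st["gripper_force"],st["time_s"])
w=capture("wrist");t=capture("top");s=capture("side")
for c in(w,t,s):
  for x in regions_of(c,"cell")[:2]:
        ys,xs=np.nonzero(x["region"]);r=cv2.minAreaRect(np.c_[xs,ys].astype(np.float32));print(x["conf"],len(xs),x["centre"],r,atz(c,r[0],.0132))
a=cv2.resize(w["color"][140:340,220:420],(400,400));b=cv2.resize(s["color"][270:370,180:280],(400,400))
cv2.imwrite("pics/w6.png",np.hstack([a,b])[:,:,::-1])
```

```text
0.03336810154767551 0.0 6.05
0.84 2150 [320.8, 242.8] ((317.5, 258.0), (94.0, 31.0), 90.0) [ 0.6583 -0.0159  0.0132]
0.55 155 [216.9, 177.0] ((215.74325561523438, 175.54054260253906), (19.39908218383789, 8.38434886932373), 9.462322235107422) [ 0.6545 -0.0228  0.0132]
0.51 307 [232.7, 328.3] ((229.81454467773438, 327.55194091796875), (11.984163284301758, 33.392234802246094), 29.357751846313477) [ 0.6583 -0.0177  0.0132]
```

View pics/w6.png

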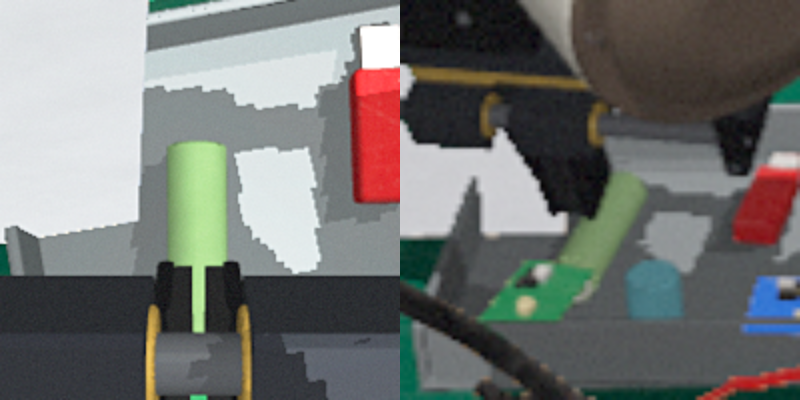

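The fingers look nearly shut over the cell, and it may have slipped out. I'll compare the projected TCP with the picture.

Run:
```python
from h import *
np.set_printoptions(precision=4,suppress=True)
w=capture("wrist");s=capture("side");t=capture("top")
p=np.array(sense()["tcp_pos"]);R=np.array(sense()["ee_rot"])
print("tcp side",proj(s,p),"wrist",proj(w,p),"grasp",proj(s,p-R[:,2]*.019),proj(w,p-R[:,2]*.019), "wcam",ray(w,(0,0))[0],w["mtx"][0][0])
u=np.array([.165,.986,0])
for k in(-32.5,32.5): 
    q=np.array([.6586,-.0116,.0132])+u*k/1e3; print(k,"orig cell end: side",proj(s,q),"wrist",proj(w,q),"top",proj(t,q))
print("wrist end seen",[atz(w,(318.5,213),z) for z in(.0132,.0224,.03)])
print("side ends seen",[atz(s,(236.5,315),z) for z in(.0132,.0224,.04)],[atz(s,(224,345),z) for z in(.0132,.0224,.04)])
h=cv2.cvtColor(s["color"],cv2.COLOR_RGB2HSV);m=cv2.inRange(h,(35,60,120),(65,255,255));m[:300]=0;m[360:]=0;m[:,:190]=0;m[:,260:]=0
ys,xs=np.nonzero(m);print(xs.min(),xs.max(),ys.min(),ys.max(),len(xs))
```

```text
tcp side [230.0033 333.3666] wrist [319.255  264.4697] grasp [227.4929 326.2384] [319.2794 275.7307] wcam [ 0.6583 -0.0123  0.2192] 334.35939820263815
-32.5 orig cell end: side [235.7469 318.3256] wrist [317.8246 213.0436] top [225.3224 176.3089]
32.5 orig cell end: side [221.602  342.1031] wrist [317.9027 319.2167] top [195.9677 170.7695]
wrist end seen [array([ 0.6528, -0.0436,  0.0132]), array([ 0.6531, -0.0422,  0.0224]), array([ 0.6533, -0.0411,  0.03  ])]
side ends seen [array([ 0.6536, -0.0534,  0.0132]), array([ 0.6505, -0.0394,  0.0224]), array([ 0.6444, -0.0125,  0.04  ])] [array([0.6589, 0.0277, 0.0132]), array([0.6557, 0.0402, 0.0224]), array([0.6494, 0.064 , 0.04  ])]
203 240 313 349 264
```

The cell is unmoved, so the fingers shut above it. I'll back off and measure the real fingertip by differencing pictures with the fingers shut and open.

```bash
python3 -m pendant '[{"x":0.01,"y":0.054,"z":0.15,"rx":0,"ry":0,"rz":0,"claw":0},{"x":0.019,"y":0.108,"z":0.3,"rx":0,"ry":0,"rz":0,"claw":0},{"x":0.019,"y":0.108,"z":0.3,"rx":0,"ry":0,"rz":0,"claw":0},{"x":0.019,"y":0.108,"z":0.3,"rx":0,"ry":0,"rz":0,"claw":0},{"x":0.019,"y":0.108,"z":0.3,"rx":0,"ry":0,"rz":0,"claw":0},{"x":0.019,"y":0.108,"z":0.3,"rx":0,"ry":0,"rz":0,"claw":0},{"x":0.019,"y":0.108,"z":0.3,"rx":0,"ry":0,"rz":0,"claw":0},{"x":0.019,"y":0.108,"z":0.3,"rx":0,"ry":0,"rz":0,"claw":0}]'
python3 -c "
from h import *
np.savez('a.npz',s=capture('side')['color'],w=capture('wrist')['color'])"
python3 -m pendant '[{"x":0,"y":0,"z":0,"rx":0,"ry":0,"rz":0,"claw":0.5},{"x":0,"y":0,"z":0,"rx":0,"ry":0,"rz":0,"claw":0.5},{"x":0,"y":0,"z":0,"rx":0,"ry":0,"rz":0,"claw":0.5},{"x":0,"y":0,"z":0,"rx":0,"ry":0,"rz":0,"claw":0.5},{"x":0,"y":0,"z":0,"rx":0,"ry":0,"rz":0,"claw":0.5},{"x":0,"y":0,"z":0,"rx":0,"ry":0,"rz":0,"claw":0.5},{"x":0,"y":0,"z":0,"rx":0,"ry":0,"rz":0,"claw":0.5},{"x":0,"y":0,"z":0,"rx":0,"ry":0,"rz":0,"claw":0.5}]'
python3 - <<'E'
from h import *
np.set_printoptions(precision=4,suppress=True)
a=np.load("a.npz");s=capture("side");w=capture("wrist")
for n,c in(("s",s),("w",w)):
    d=np.abs(a[n].astype(int)-c["color"]).sum(2)>90; d=cv2.morphologyEx(d.astype(np.uint8),cv2.MORPH_OPEN,np.ones((2,2)))
    k,l,st,ce=cv2.connectedComponentsWithStats(d)
    print(n,[tuple(map(int,x)) for x in st[1:] if x[4]>15])
    np.save("d"+n+".npy",d)
p=np.array(sense()["tcp_pos"]);R=np.array(sense()["ee_rot"])
for b in(0,.019,.04,.06): print(b,[[np.round(proj(c,p-R[:,2]*b+R[:,1]*y)).tolist() for y in(-.022,0,.022)] for c in(s,w)])
c=[cv2.resize(x,(400,400)) for x in(a["s"][230:350,170:290],s["color"][230:350,170:290])]
cv2.imwrite("pics/f.png",np.hstack(c)[:,:,::-1])
E
```

```text
time_s: 7.5
tcp_pos: [0.6623, 0.0148, 0.0809]
ee_rot: [[-0.155, -0.986, -0.06], [-0.927, 0.166, -0.337], [0.343, 0.003, -0.939]]
wrist_force: [-0.1, -0.4, -0.1]
gripper_width: 0.006
gripper_force: 0.0
time_s: 8.6
tcp_pos: [0.6624, 0.015, 0.0812]
ee_rot: [[-0.155, -0.986, -0.059], [-0.927, 0.166, -0.337], [0.342, 0.003, -0.94]]
wrist_force: [-0.1, -0.9, 0.6]
gripper_width: 0.499
gripper_force: 0.0
s [(147, 246, 21, 11, 167), (186, 251, 26, 12, 188), (213, 250, 26, 18, 227), (170, 254, 13, 11, 62), (150, 257, 18, 11, 125), (201, 260, 7, 3, 20), (173, 263, 7, 6, 27), (181, 264, 55, 29, 1029), (226, 312, 8, 3, 19), (233, 314, 19, 13, 108), (237, 321, 12, 15, 110)]
w [(395, 4, 8, 3, 19), (313, 167, 28, 9, 170), (319, 189, 25, 48, 894), (301, 191, 6, 13, 63), (216, 255, 13, 8, 57), (208, 271, 229, 98, 13860), (85, 279, 117, 29, 2489), (439, 278, 115, 30, 1959), (499, 279, 25, 13, 205), (81, 309, 97, 28, 2386), (459, 310, 111, 74, 6343), (315, 317, 10, 5, 37), (86, 338, 112, 46, 4201), (444, 452, 86, 27, 1908), (503, 476, 8, 3, 18)]
0 [[[205.0, 301.0], [219.0, 302.0], [233.0, 303.0]], [[285.0, 265.0], [319.0, 265.0], [354.0, 265.0]]]
0.019 [[[202.0, 292.0], [216.0, 294.0], [230.0, 295.0]], [[281.0, 276.0], [319.0, 276.0], [357.0, 276.0]]]
0.04 [[[198.0, 283.0], [213.0, 284.0], [227.0, 285.0]], [[277.0, 291.0], [319.0, 291.0], [362.0, 291.0]]]
0.06 [[[195.0, 274.0], [209.0, 275.0], [224.0, 276.0]], [[272.0, 309.0], [319.0, 309.0], [367.0, 309.0]]]
```

View pics/f.png

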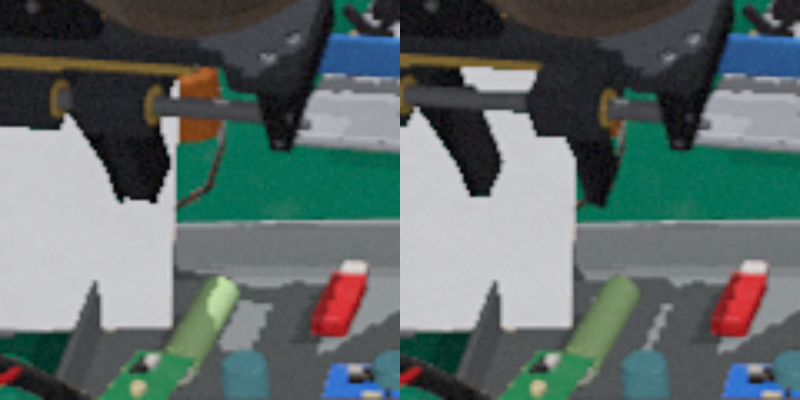

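The pictures settle it: the fingertips show at about row 290 (columns 195 and 230 open), where the reported TCP would put them at row 302. They really end about 37 mm short of the TCP. I'll allow for that offset and lean 30°.

```bash
cat >> h.py <<'E'
B=.037
def tilt(deg,yaw=-9.5):
    a=np.radians(yaw);u=np.array([-np.sin(a),np.cos(a),0]);n=np.array([-np.cos(a),-np.sin(a),0]);d=np.radians(deg)
    z=-np.cos(d)*np.array([0,0,1])-np.sin(d)*u
    return RR(z,n),u
def gt(T,R,n="",b=B): return goal(np.array(T)+b*R[:,2],R,n)
E
python3 - <<'E'
from h import *
R,u=tilt(30);T=np.array([.6588,-.0104,.0095])
gt(T-.05*R[:,2],R,"pre");gt(T-.008*R[:,2],R,"near");gt(T,R,"T")
E
```

```text
pre shift [-0.0101 -0.076  -0.2416] turn [-0.0548  0.0083  0.0002]
near shift [-0.0239 -0.1588 -0.3871] turn [-0.0548  0.0083  0.0002]
T shift [-0.0266 -0.1746 -0.4148] turn [-0.0548  0.0083  0.0002]
```

```bash
python3 -m pendant '[{"x":-0.01,"y":-0.03,"z":-0.1,"rx":-0.055,"ry":0.008,"rz":0,"claw":0.37},{"x":-0.01,"y":-0.076,"z":-0.2416,"rx":-0.055,"ry":0.008,"rz":0,"claw":0.37},{"x":-0.01,"y":-0.076,"z":-0.2416,"rx":-0.055,"ry":0.008,"rz":0,"claw":0.37},{"x":-0.017,"y":-0.12,"z":-0.315,"rx":-0.055,"ry":0.008,"rz":0,"claw":0.37},{"x":-0.024,"y":-0.159,"z":-0.387,"rx":-0.055,"ry":0.008,"rz":0,"claw":0.37},{"x":-0.024,"y":-0.159,"z":-0.387,"rx":-0.055,"ry":0.008,"rz":0,"claw":0.37},{"x":-0.024,"y":-0.159,"z":-0.387,"rx":-0.055,"ry":0.008,"rz":0,"claw":0.37},{"x":-0.024,"y":-0.159,"z":-0.387,"rx":-0.055,"ry":0.008,"rz":0,"claw":0.37}]'
python3 - <<'E'
from h import *
s=capture("side");w=capture("wrist");R,u=tilt(30);T=np.array([.6588,-.0104,.0095])
gt(T,R,"T")
for c in(w,s):
  for x in regions_of(c,"cell")[:1]:
    ys,xs=np.nonzero(x["region"]);r=cv2.minAreaRect(np.c_[xs,ys].astype(np.float32));print(x["conf"],r,atz(c,r[0],.0132))
c=s["color"].sum(2);print("dark below",[(y,np.nonzero(c[y,195:265]<90)[0][[0,-1]]+195 if (c[y,195:265]<90).any() else None) for y in range(300,345,4)])
E
```

```text
time_s: 9.7
tcp_pos: [0.6576, -0.024, -0.0141]
ee_rot: [[-0.145, -0.986, -0.079], [-0.854, 0.165, -0.493], [0.499, -0.004, -0.867]]
wrist_force: [0.7, 0.0, 0.2]
gripper_width: 0.373
gripper_force: 0.0
T shift [-0.0054 -0.018  -0.0315] turn [-0.      0.0008  0.    ]
0.77 ((320.3810119628906, 279.5332336425781), (125.12317657470703, 34.163700103759766), 89.474365234375) [ 0.65879979 -0.01124026  0.0132    ]
0.66 ((225.75003051757812, 336.2500305175781), (11.31370735168457, 12.020814895629883), 45.0) [0.66042623 0.00550665 0.0132    ]
dark below [(300, array([195, 196])), (304, array([196, 200])), (308, array([195, 204])), (312, array([205, 207])), (316, array([196, 211])), (320, None), (324, array([204, 205])), (328, array([207, 222])), (332, array([210, 214])), (336, None), (340, None), (344, None)]
```

```bash
python3 -m pendant '[{"x":-0.002,"y":-0.006,"z":-0.012,"rx":0,"ry":0,"rz":0,"claw":0.37},{"x":-0.004,"y":-0.012,"z":-0.022,"rx":0,"ry":0,"rz":0,"claw":0.37},{"x":-0.005,"y":-0.018,"z":-0.0315,"rx":0,"ry":0,"rz":0,"claw":0.37},{"x":-0.005,"y":-0.018,"z":-0.0315,"rx":0,"ry":0,"rz":0,"claw":0.37},{"x":-0.005,"y":-0.018,"z":-0.0315,"rx":0,"ry":0,"rz":0,"claw":0.37},{"x":-0.005,"y":-0.018,"z":-0.0315,"rx":0,"ry":0,"rz":0,"claw":0.37},{"x":-0.005,"y":-0.018,"z":-0.0315,"rx":0,"ry":0,"rz":0,"claw":0.37},{"x":-0.005,"y":-0.018,"z":-0.0315,"rx":0,"ry":0,"rz":0,"claw":0.37}]'
```

```text
time_s: 10.9
tcp_pos: [0.6554, -0.029, -0.0227]
ee_rot: [[-0.144, -0.986, -0.081], [-0.854, 0.165, -0.494], [0.501, -0.002, -0.866]]
wrist_force: [-1.4, 2.7, 5.4]
gripper_width: 0.372
gripper_force: 2.7
```

```bash
python3 -m pendant '[{"x":0,"y":0,"z":0.004,"rx":0,"ry":0,"rz":0,"claw":0.2},{"x":0,"y":0,"z":0.004,"rx":0,"ry":0,"rz":0,"claw":0},{"x":0,"y":0,"z":0.004,"rx":0,"ry":0,"rz":0,"claw":0},{"x":0,"y":0,"z":0.004,"rx":0,"ry":0,"rz":0,"claw":0},{"x":0,"y":0,"z":0.004,"rx":0,"ry":0,"rz":0,"claw":0},{"x":0,"y":0,"z":0.004,"rx":0,"ry":0,"rz":0,"claw":0},{"x":0,"y":0,"z":0.004,"rx":0,"ry":0,"rz":0,"claw":0},{"x":0,"y":0,"z":0.004,"rx":0,"ry":0,"rz":0,"claw":0}]'
```

```text
time_s: 11.9
tcp_pos: [0.6551, -0.0294, -0.0225]
ee_rot: [[-0.144, -0.986, -0.082], [-0.854, 0.166, -0.494], [0.5, -0.001, -0.866]]
wrist_force: [0.6, -1.6, 3.4]
gripper_width: 0.203
gripper_force: 30.8
```

Gripped: 17.7 mm opening at 31 N. Now I'll work out the lift and the carry to the cradle, keeping the 30° lean so that the cell stays level.

```bash
cat >> h.py <<'E'
CR=np.array([.5652,-.3063]);CA=-.1679
RC=np.array([[np.cos(CA),-np.sin(CA),0],[np.sin(CA),np.cos(CA),0],[0,0,1]])
def cw(x,y,z): return RC@np.array([x,y,z])/1e3+np.array([*CR,0])
def wc(p): return RC.T@(np.array(p)-np.array([*CR,0]))*1e3
E
python3 - <<'E'
from h import *
np.set_printoptions(precision=4,suppress=True)
t=capture("top")
for n,q,z in(("contact",(382.3,207.5),.037),("saddle1 top",((570/6+280),(218/6+170)),.04),("saddle2",((445/6+280),(195/6+170)),.04)): print(n,wc(atz(t,q,z)))
st=sense();p=np.array(st["tcp_pos"]);R=np.array(st["ee_rot"])
d=R.T@(np.array([.6587,-.0116,.0132])-p);d[1]=0;print("cell in tool",d*1e3)
R2,u=tilt(30,-9.62)
np.save("d.npy",d)
for n,c in(("above",cw(38,-31.5,130)),("seat",cw(38,-31.5,37))):
    goal(c-R2@d,R2,n)
E
```

```text
contact [ 36.9918 -71.9779  37.    ]
saddle1 top [ 36.1038 -55.9466  40.    ]
saddle2 [ 35.8036 -10.9281  40.    ]
cell in tool [  2.1419   0.     -39.9666]
above shift [-0.2429 -1.3287  0.4672] turn [ 0.0002  0.0002 -0.0004]
seat shift [-0.2429 -1.3287  0.0952] turn [ 0.0002  0.0002 -0.0004]
```

```bash
python3 -m pendant '[{"x":0.015,"y":0.1,"z":0.17,"rx":0,"ry":0,"rz":0,"claw":0},{"x":0.03,"y":0.2,"z":0.34,"rx":0,"ry":0,"rz":0,"claw":0},{"x":-0.05,"y":0.2,"z":0.46,"rx":0,"ry":0,"rz":0,"claw":0},{"x":-0.25,"y":0.15,"z":0.48,"rx":0,"ry":0,"rz":0,"claw":0},{"x":-0.45,"y":0.1,"z":0.48,"rx":0,"ry":0,"rz":0,"claw":0},{"x":-0.6,"y":-0.1,"z":0.48,"rx":0,"ry":0,"rz":0,"claw":0},{"x":-0.6,"y":-0.3,"z":0.48,"rx":0,"ry":0,"rz":0,"claw":0},{"x":-0.6,"y":-0.5,"z":0.48,"rx":0,"ry":0,"rz":0,"claw":0}]'
python3 - <<'E'
from h import *
R2,u=tilt(30,-9.62);d=np.load("d.npy")
for n,c in(("above",cw(38,-31.5,130)),("seat",cw(38,-31.5,37))):
    goal(c-R2@d,R2,n)
E
```

```text
time_s: 12.95
tcp_pos: [0.5046, -0.1549, 0.0971]
ee_rot: [[-0.143, -0.986, -0.081], [-0.855, 0.164, -0.492], [0.499, -0.001, -0.867]]
wrist_force: [1.5, -0.6, -1.1]
gripper_width: 0.201
gripper_force: 30.0
above shift [ 0.3593 -0.8266 -0.0112] turn [-0.0003  0.0003 -0.0009]
seat shift [ 0.3593 -0.8266 -0.3832] turn [-0.0003  0.0003 -0.0009]
```

```bash
python3 -m pendant '[{"x":0,"y":-0.2,"z":0.05,"rx":0,"ry":0,"rz":0,"claw":0},{"x":0,"y":-0.4,"z":0.05,"rx":0,"ry":0,"rz":0,"claw":0},{"x":0.05,"y":-0.6,"z":0.05,"rx":0,"ry":0,"rz":0,"claw":0},{"x":0.2,"y":-0.75,"z":0.02,"rx":0,"ry":0,"rz":0,"claw":0},{"x":0.359,"y":-0.827,"z":-0.011,"rx":0,"ry":0,"rz":-0.001,"claw":0},{"x":0.359,"y":-0.827,"z":-0.011,"rx":0,"ry":0,"rz":-0.001,"claw":0},{"x":0.359,"y":-0.827,"z":-0.011,"rx":0,"ry":0,"rz":-0.001,"claw":0},{"x":0.359,"y":-0.827,"z":-0.011,"rx":0,"ry":0,"rz":-0.001,"claw":0}]'
python3 - <<'E'
from h import *
np.set_printoptions(precision=4,suppress=True)
R2,u=tilt(30,-9.62);d=np.load("d.npy")
st=sense();c=np.array(st["tcp_pos"])+np.array(st["ee_rot"])@d;print("pred cell",c,wc(c))
for n in("wrist","side","top"):
    k=capture(n); print(n,"pred ends",[proj(k,c+u*e).round(1).tolist() for e in(-.0325,.0325)])
    for m in regions_of(k,"cell")[:1]:
        ys,xs=np.nonzero(m["region"]);r=cv2.minAreaRect(np.c_[xs,ys].astype(np.float32));print(m["conf"],len(xs),r,wc(atz(k,r[0],c[2])), wc([*atz(k,cv2.boxPoints(r)[0],c[2])]),wc(atz(k,cv2.boxPoints(r)[2],c[2])))
goal(cw(38,-31.5,37)-R2@d,R2,"seat")
E
```

```text
time_s: 13.95
tcp_pos: [0.5941, -0.3603, 0.0948]
ee_rot: [[-0.146, -0.986, -0.084], [-0.854, 0.168, -0.493], [0.5, -0.0, -0.866]]
wrist_force: [-1.1, -0.4, -0.2]
gripper_width: 0.197
gripper_force: 30.0
pred cell [ 0.5972 -0.3424  0.1305] [ 37.5566 -30.2883 130.521 ]
wrist pred ends [[319.3, 227.3], [319.5, 353.5]]
0.55 3448 ((318.30511474609375, 289.52069091796875), (133.08767700195312, 36.155853271484375), 89.30130767822266) [ 38.1095 -29.2461 130.521 ] [ 48.3612 -65.1613 130.521 ] [ 28.8187   3.3027 130.521 ]
side pred ends [[286.2, 183.3], [278.3, 193.8]]
0.65 98 ((280.2500305175781, 189.25001525878906), (9.192387580871582, 12.727920532226562), 45.0) [ 40.5597 -24.7153 130.521 ] [ 54.3644 -15.267  130.521 ] [ 26.5985 -34.2706 130.521 ]
top pred ends [[384.0, 200.9], [351.3, 194.7]]
0.44 200 ((370.6486511230469, 199.1081085205078), (28.934221267700195, 10.192737579345703), 9.462322235107422) [ 36.0655 -36.5012 130.521 ] [ 25.3748  -8.4229 130.521 ] [ 46.7693 -64.6138 130.521 ]
seat shift [-0.0019 -0.0034 -0.3755] turn [0.0002 0.0005 0.0004]
```

```bash
python3 -m pendant '[{"x":-0.001,"y":-0.003,"z":-0.12,"rx":0,"ry":0,"rz":0,"claw":0},{"x":-0.002,"y":-0.003,"z":-0.24,"rx":0,"ry":0,"rz":0,"claw":0},{"x":-0.002,"y":-0.003,"z":-0.31,"rx":0,"ry":0,"rz":0,"claw":0},{"x":-0.002,"y":-0.003,"z":-0.345,"rx":0,"ry":0,"rz":0,"claw":0},{"x":-0.002,"y":-0.003,"z":-0.36,"rx":0,"ry":0,"rz":0,"claw":0},{"x":-0.002,"y":-0.003,"z":-0.368,"rx":0,"ry":0,"rz":0,"claw":0},{"x":-0.002,"y":-0.003,"z":-0.374,"rx":0,"ry":0,"rz":0,"claw":0},{"x":-0.002,"y":-0.003,"z":-0.374,"rx":0,"ry":0,"rz":0,"claw":0}]'
```

```text
time_s: 15.25
tcp_pos: [0.5951, -0.3618, 0.002]
ee_rot: [[-0.147, -0.986, -0.082], [-0.853, 0.169, -0.494], [0.5, -0.002, -0.866]]
wrist_force: [1.8, -0.7, -0.2]
gripper_width: 0.204
gripper_force: 30.0
```

```bash
python3 -m pendant '[{"x":0,"y":0,"z":-0.004,"rx":0,"ry":0,"rz":0,"claw":0},{"x":0,"y":0,"z":-0.006,"rx":0,"ry":0,"rz":0,"claw":0},{"x":0,"y":0,"z":-0.006,"rx":0,"ry":0,"rz":0,"claw":0.3},{"x":0,"y":0,"z":-0.006,"rx":0,"ry":0,"rz":0,"claw":0.37},{"x":0,"y":0,"z":-0.006,"rx":0,"ry":0,"rz":0,"claw":0.37},{"x":0,"y":0,"z":-0.006,"rx":0,"ry":0,"rz":0,"claw":0.37},{"x":0,"y":0,"z":-0.006,"rx":0,"ry":0,"rz":0,"claw":0.37},{"x":0,"y":0,"z":-0.006,"rx":0,"ry":0,"rz":0,"claw":0.37}]'
python3 - <<'E'
from h import *
np.set_printoptions(precision=4,suppress=True)
c=cw(38,-31.5,37);u=RC[:,1]
for n in("wrist","side","top"):
    k=capture(n); print(n,"pred ends",[proj(k,c+u*e).round(1).tolist() for e in(-.0325,.0325)])
    for m in regions_of(k,"cell")[:1]:
        ys,xs=np.nonzero(m["region"]);r=cv2.minAreaRect(np.c_[xs,ys].astype(np.float32));print(m["conf"],len(xs),r,wc(atz(k,r[0],.037)), wc(atz(k,cv2.boxPoints(r)[0],.037)),wc(atz(k,cv2.boxPoints(r)[2],.037)))
E
```

```text
time_s: 16.25
tcp_pos: [0.5944, -0.3617, -0.0003]
ee_rot: [[-0.147, -0.986, -0.084], [-0.853, 0.169, -0.493], [0.5, -0.001, -0.866]]
wrist_force: [0.7, -0.5, -0.1]
gripper_width: 0.371
gripper_force: 0.0
wrist pred ends [[319.2, 226.8], [319.6, 354.2]]
0.89 3626 ((316.4999694824219, 289.5), (36.99999237060547, 134.99996948242188), 0.0) [ 39.4818 -30.4772  37.    ] [48.5397  2.2829 37.    ] [ 29.4717 -66.6817  37.    ]
side pred ends [[288.2, 223.7], [280.6, 236.0]]
0.45 109 ((282.4999694824219, 230.99998474121094), (7.71743631362915, 14.920376777648926), 30.963754653930664) [ 40.5477 -24.2914  37.    ] [49.6702 -0.2892 37.    ] [ 31.0853 -49.1878  37.    ]
top pred ends [[378.7, 206.3], [348.7, 200.6]]
0.51 152 ((366.1538391113281, 203.73077392578125), (26.083446502685547, 7.648529052734375), 11.309932708740234) [ 38.44  -36.681  37.   ] [30.4891 -8.7936 37.    ] [ 46.3977 -64.592   37.    ]
```

The cell lies in the saddles and is let go. I'll retreat and measure the knob.

```bash
python3 -m pendant '[{"x":0.017,"y":0.1,"z":0.173,"rx":0,"ry":0,"rz":0,"claw":0.37},{"x":0.034,"y":0.15,"z":0.34,"rx":0,"ry":0,"rz":0,"claw":0.5},{"x":0.034,"y":0.15,"z":0.55,"rx":0,"ry":0,"rz":0,"claw":0.5},{"x":-0.15,"y":0.15,"z":0.7,"rx":0,"ry":0,"rz":0,"claw":0.5},{"x":-0.35,"y":0.15,"z":0.7,"rx":0,"ry":0,"rz":0,"claw":0.5},{"x":-0.5,"y":0.25,"z":0.7,"rx":0,"ry":0,"rz":0,"claw":0.5},{"x":-0.5,"y":0.35,"z":0.7,"rx":0,"ry":0,"rz":0,"claw":0.5},{"x":-0.5,"y":0.35,"z":0.7,"rx":0,"ry":0,"rz":0,"claw":0.5}]'
cat >> h.py <<'E'
KZ=RC@np.array([-np.sin(np.radians(32)),0,np.cos(np.radians(32))]); EX=RC@np.array([np.cos(np.radians(32)),0,np.sin(np.radians(32))]); EY=RC[:,1]
def RK(psi): # bar at psi (deg, ccw about KZ from EX); tool y = bar normal
    a=np.radians(psi+90); return RR(-KZ,np.cos(a)*EX+np.sin(a)*EY)
E
python3 - <<'E'
from h import *
from scipy.optimize import least_squares
np.set_printoptions(precision=4,suppress=True)
t=capture("top");s=capture("side");w=capture("wrist")
L=[]
for n,c in(("t",t),("s",s),("w",w)):
    h=cv2.cvtColor(c["color"],cv2.COLOR_RGB2HSV);m=cv2.inRange(h,(5,150,130),(20,255,255))
    k,l,st,ce=cv2.connectedComponentsWithStats(m); print(n,[(tuple(map(int,x)),tuple(ce[i+1].round(1))) for i,x in enumerate(st[1:]) if x[4]>30])
    r=regions_of(c,"knob"); 
    for x in r[:1]:
        ys,xs=np.nonzero(x["region"]);print(x["conf"],len(xs),x["centre"],cv2.minAreaRect(np.c_[xs,ys].astype(np.float32)))
st=sense();print(st["joints"],st["tcp_pos"],st["time_s"]);print("proj knob in w",proj(w,[.514,-.228,.074]))
q=np.array([.515,-.226,.073])
for ps in(-20,): 
    R=RK(ps);gt(q-.09*R[:,2],R,"view")
E
```

```text
time_s: 17.55
tcp_pos: [0.4696, -0.2734, 0.1754]
ee_rot: [[-0.146, -0.986, -0.081], [-0.854, 0.167, -0.493], [0.5, -0.002, -0.866]]
wrist_force: [-0.1, 0.0, 0.1]
gripper_width: 0.496
gripper_force: 0.0
t [((306, 152, 14, 10, 31), (np.float64(311.2), np.float64(158.7))), ((410, 218, 40, 78, 779), (np.float64(424.7), np.float64(253.8)))]
s [((301, 200, 70, 24, 967), (np.float64(335.0), np.float64(215.5))), ((311, 225, 22, 23, 278), (np.float64(321.3), np.float64(236.1))), ((224, 249, 11, 23, 148), (np.float64(228.4), np.float64(260.3)))]
0.94 382 [314.5, 240.4] ((318.5000305175781, 239.00003051757812), (23.33452033996582, 21.92030906677246), 45.0)
w [((203, 80, 142, 86, 3025), (np.float64(273.3), np.float64(137.9))), ((268, 338, 35, 22, 471), (np.float64(284.2), np.float64(348.9))), ((426, 363, 16, 11, 57), (np.float64(433.5), np.float64(366.6))), ((467, 363, 11, 12, 35), (np.float64(472.1), np.float64(366.7))), ((498, 363, 20, 12, 45), (np.float64(507.6), np.float64(369.7))), ((284, 369, 15, 7, 32), (np.float64(291.2), np.float64(371.0))), ((290, 369, 78, 13, 260), (np.float64(329.6), np.float64(372.5))), ((369, 369, 28, 11, 77), (np.float64(378.5), np.float64(372.1))), ((415, 369, 14, 9, 40), (np.float64(421.9), np.float64(372.3))), ((310, 375, 15, 7, 37), (np.float64(317.6), np.float64(378.5)))]
0.56 555 [279.8, 349.7] ((284.9384460449219, 349.195556640625), (37.323631286621094, 18.68221092224121), 11.768289566040039)
[  2.8044  13.547  -32.3946  35.6854 -56.8613 -35.8884] [ 0.4694 -0.2747  0.1745] 17.85
proj knob in w [279.0273 343.4013]
view shift [ 0.0717  0.2137 -0.2261] turn [ 0.2302 -0.3209 -0.5595]
```

```bash
python3 -m pendant '[{"x":0,"y":0.05,"z":0.1,"rx":0.028,"ry":-0.04,"rz":-0.07,"claw":0.5},{"x":0,"y":0.1,"z":0.2,"rx":0.046,"ry":-0.064,"rz":-0.112,"claw":0.5},{"x":0.02,"y":0.15,"z":0.2,"rx":0.069,"ry":-0.096,"rz":-0.168,"claw":0.5},{"x":0.04,"y":0.2,"z":0.2,"rx":0.092,"ry":-0.128,"rz":-0.224,"claw":0.5},{"x":0.07,"y":0.2137,"z":0.2,"rx":0.115,"ry":-0.16,"rz":-0.28,"claw":0.5},{"x":0.07,"y":0.2137,"z":0.2,"rx":0.138,"ry":-0.193,"rz":-0.336,"claw":0.5},{"x":0.07,"y":0.2137,"z":0.2,"rx":0.161,"ry":-0.225,"rz":-0.392,"claw":0.5},{"x":0.07,"y":0.2137,"z":0.2,"rx":0.161,"ry":-0.225,"rz":-0.392,"claw":0.5}]'
python3 - <<'E'
from h import *
from scipy.optimize import minimize
np.set_printoptions(precision=4,suppress=True)
t=capture("top");s=capture("side")
M=[]
for c,f,b in((t,"pics/top0.png",(290,220,330,260)),(s,"pics/side0.png",(300,220,345,255))):
    h=cv2.cvtColor(cv2.imread(f),cv2.COLOR_BGR2HSV);m=cv2.inRange(h,(5,140,110),(20,255,255))
    n=np.zeros_like(m);n[b[1]:b[3],b[0]:b[2]]=m[b[1]:b[3],b[0]:b[2]]
    k,l,st,ce=cv2.connectedComponentsWithStats(n);n=(l==1+np.argmax(st[1:,4])).astype(np.uint8)*255
    n=n[b[1]:b[3],b[0]:b[2]]; n=cv2.resize(n,None,fx=8,fy=8,interpolation=cv2.INTER_LINEAR)>127;print(n.sum()/64);M.append((c,b,n))
def cost(v,prt=0):
    a=np.radians(v[3]);X=np.cos(a)*EX+np.sin(a)*EY;Y=np.cross(KZ,X);p=np.array(v[:3]);o=0
    pts=[p+X*i*.022+Y*j*.0055+KZ*k for i in(-1,1) for j in(-1,1) for k in(-.017,.009)]
    for c,b,n in M:
        q=np.array([(proj(c,x)-b[:2]+.5)*8 for x in pts]).round().astype(np.int32);z=np.zeros(n.shape,np.uint8);cv2.fillConvexPoly(z,cv2.convexHull(q),1)
        iou=(n&(z>0)).sum()/(n|(z>0)).sum();o+=1-iou
        if prt:print(iou)
    return o
best=None
for ps in(-50,-35,-20,0,20,50):
    r=minimize(cost,[.515,-.226,.073,ps],method="Nelder-Mead",options=dict(initial_simplex=np.array([[.515,-.226,.073,ps]]+[[.515+.006*(i==0),-.226+.006*(i==1),.073+.006*(i==2),ps+10*(i==3)] for i in range(4)])))
    print(r.fun,r.x)
    if best is None or r.fun<best.fun:best=r
cost(best.x,1);print(wc(best.x[:3]));np.save("knob.npy",best.x)
R=RK(best.x[3]);gt(best.x[:3]-.07*R[:,2],R,"view");print(sense()["joints"])
E
```

```text
time_s: 18.85
tcp_pos: [0.487, -0.2215, 0.2247]
ee_rot: [[-0.958, -0.053, 0.283], [-0.076, 0.994, -0.073], [-0.278, -0.092, -0.956]]
wrist_force: [0.7, -0.2, 0.0]
gripper_width: 0.499
gripper_force: 0.0
129.625
282.625
0.44460342839510536 [  0.5133  -0.2257   0.0793 -16.2853]
0.4479323858360581 [  0.5142  -0.2259   0.0776 -17.1043]
0.44445698480140083 [  0.5142  -0.2262   0.0778 -17.0913]
0.4445946623401352 [  0.5133  -0.2258   0.0787 -16.0272]
0.4495123763032415 [  0.5145  -0.2263   0.079  -15.9272]
0.44375044570148026 [  0.5138  -0.2258   0.0773 -16.7265]
0.7663751395608486
0.7898744147376712
[-64.1718  70.8018  77.3453]
view shift [ 0.0454 -0.0051 -0.4766] turn [ 0.0625 -0.0965 -0.152 ]
[ -5.3093   2.0691 -23.4214   3.6618 -47.9394 -82.7159]
```

```bash
python3 -m pendant '[{"x":0.045,"y":-0.005,"z":-0.05,"rx":0.02,"ry":-0.03,"rz":-0.048,"claw":0.4},{"x":0.045,"y":-0.005,"z":-0.15,"rx":0.04,"ry":-0.062,"rz":-0.1,"claw":0.4},{"x":0.045,"y":-0.005,"z":-0.3,"rx":0.0625,"ry":-0.0965,"rz":-0.152,"claw":0.4},{"x":0.045,"y":-0.005,"z":-0.42,"rx":0.0625,"ry":-0.0965,"rz":-0.152,"claw":0.4},{"x":0.045,"y":-0.005,"z":-0.4766,"rx":0.0625,"ry":-0.0965,"rz":-0.152,"claw":0.4},{"x":0.045,"y":-0.005,"z":-0.4766,"rx":0.0625,"ry":-0.0965,"rz":-0.152,"claw":0.4},{"x":0.045,"y":-0.005,"z":-0.4766,"rx":0.0625,"ry":-0.0965,"rz":-0.152,"claw":0.4},{"x":0.045,"y":-0.005,"z":-0.4766,"rx":0.0625,"ry":-0.0965,"rz":-0.152,"claw":0.4}]'
cat > kn.py <<'E'
from h import *
from scipy.optimize import minimize
np.set_printoptions(precision=4,suppress=True)
def fit(cams,x0,prt=1):
    M=[]
    for nm in cams:
        c=capture(nm);h=cv2.cvtColor(c["color"],cv2.COLOR_RGB2HSV);m=cv2.inRange(h,(5,140,90),(20,255,255))
        q=proj(c,x0[:3]);k,l,st,ce=cv2.connectedComponentsWithStats(m)
        i=min((i for i in range(1,k) if st[i,4]>40),key=lambda i:np.hypot(*(ce[i]-q)));n=(l==i)
        if prt:print(nm,"pred",q.round(1),"blob",st[i],ce[i].round(1))
        x,y,ww,hh=st[i][:4];b=(max(x-12,0),max(y-12,0),min(x+ww+12,640),min(y+hh+12,480))
        n=cv2.resize(n[b[1]:b[3],b[0]:b[2]].astype(np.uint8)*255,None,fx=4,fy=4)>127;M.append((c,b,n))
    def cost(v):
        a=np.radians(v[3]);X=np.cos(a)*EX+np.sin(a)*EY;Y=np.cross(KZ,X);p=np.array(v[:3]);o=0
        pts=[p+X*i*.022+Y*j*.0055+KZ*k for i in(-1,1) for j in(-1,1) for k in(-.017,.009)]
        for c,b,n in M:
            q=np.array([(proj(c,x)-b[:2]+.5)*4 for x in pts]).round().astype(np.int32);z=np.zeros(n.shape,np.uint8);cv2.fillConvexPoly(z,cv2.convexHull(q),1)
            o+=1-(n&(z>0)).sum()/(n|(z>0)).sum()
        return o
    x0=np.array(x0);S=np.array([x0]+[x0+np.eye(4)[i]*[.005,.005,.005,10][i] for i in range(4)])
    return minimize(cost,x0,method="Nelder-Mead",options=dict(initial_simplex=S,maxiter=200))
E
python3 - <<'E'
from kn import *
x0=np.load("knob.npy")
r=fit(["wrist","side"],x0);print(r.fun,r.x,wc(r.x[:3]));np.save("knob.npy",r.x)
for cams in(["wrist"],["side"]):
    r2=fit(cams,r.x,0);print(cams,r2.fun,r2.x)
R=RK(r.x[3]);gt(r.x[:3]-.012*KZ,R,"grip T 12 below");print(sense()["joints"],sense()["tcp_pos"])
E
```

```text
time_s: 19.95
tcp_pos: [0.4981, -0.2279, 0.112]
ee_rot: [[-0.76, 0.391, 0.519], [0.417, 0.906, -0.071], [-0.498, 0.163, -0.852]]
wrist_force: [0.3, -0.2, -0.4]
gripper_width: 0.397
gripper_force: 0.0
wrist pred [320.7 238.6] blob [314 207  17  62 708] [321.1 234.8]
side pred [322.5 235.1] blob [311 225  22  23 274] [321.  235.9]
0.5521927018534077 [  0.5146  -0.2261   0.0771 -18.654 ] [-63.2491  70.6365  77.128 ]
['wrist'] 0.1404479806278648 [  0.559   -0.2359   0.0279 -19.7028]
['side'] 0.22627609191369935 [  0.5146  -0.2261   0.0771 -18.654 ]
grip T 12 below shift [ 0.1697 -0.0104 -0.3046] turn [ 0.0012 -0.0024 -0.0126]
[  -7.531     6.7252  -42.4736    0.8725   -9.2021 -109.2094] [ 0.4978 -0.2278  0.1117]
```

Joint 5 is at its limit (−9.2°) with the full 32° tilt. I can tilt the tool 15° steeper in the bar's own plane, because the pads stay flat on the bar. I'll work that out and fit the knob again with its depth fixed.

```bash
cat >> kn.py <<'E'
DEL=15
def RKd(psi,dl=DEL):
    R=RK(psi); # rotate about bar normal so tool gets steeper at psi~-18
    n=R[:,1]; R1=Ro.from_rotvec(n*np.radians(dl)).as_matrix()@R; R2=Ro.from_rotvec(-n*np.radians(dl)).as_matrix()@R
    # choose by sign at psi=-18
    m=RK(-18)[:,1]; a=Ro.from_rotvec(m*np.radians(dl)).as_matrix()@(-KZ)
    return R1 if a[2]<-KZ[2] else R2
def ang(R): return np.degrees(np.arccos(-R[2,2]))
def fit2(x0,cams=("wrist",)):
    """lateral offset + psi only, height along KZ kept"""
    best=None
    c=capture("wrist");h=cv2.cvtColor(c["color"],cv2.COLOR_RGB2HSV);m=cv2.inRange(h,(5,140,90),(20,255,255))
    q=proj(c,x0[:3]);k,l,st,ce=cv2.connectedComponentsWithStats(m)
    i=min((i for i in range(1,k) if st[i,4]>200),key=lambda i:np.hypot(*(ce[i]-q)));print("pred",q.round(1),"blob",st[i],ce[i].round(1));n=l==i
    def cost(v):
        a=np.radians(v[2]);X=np.cos(a)*EX+np.sin(a)*EY;Y=np.cross(KZ,X);p=np.array(x0[:3])+v[0]*EX+v[1]*EY
        pts=[p+X*i*.022+Y*j*.0055+KZ*k for i in(-1,1) for j in(-1,1) for k in(-.017,.009)]
        z=np.zeros(n.shape,np.uint8);cv2.fillConvexPoly(z,cv2.convexHull((np.array([proj(c,x) for x in pts])*16).round().astype(np.int32)),1,shift=4)
        return 1-(n&(z>0)).sum()/(n|(z>0)).sum()
    s=np.array([[0,0,x0[3]],[.005,0,x0[3]],[0,.005,x0[3]],[0,0,x0[3]+8]])
    r=minimize(cost,s[0],method="Nelder-Mead",options=dict(initial_simplex=s));print("fit",r.fun,r.x)
    return np.array([*(np.array(x0[:3])+r.x[0]*EX+r.x[1]*EY),r.x[2]])
E
python3 - <<'E'
from kn import *
x=fit2(np.load("knob.npy"));print(x,wc(x[:3]));np.save("knob2.npy",x)
R=RKd(x[3]);print("tool from vertical",ang(R))
gt(x[:3]-.010*KZ-.03*R[:,2],R,"pre30");gt(x[:3]-.010*KZ,R,"grip")
E
```

```text
pred [321.  239.8] blob [314 208  17  62 693] [321.1 235.8]
fit 0.34502369668246446 [ -0.0007   0.0003 -16.7452]
[  0.5141  -0.2257   0.0768 -16.7452] [-63.8349  70.9528  76.7619]
tool from vertical 18.104956665408135
pre30 shift [ 0.0949  0.0058 -0.2   ] turn [0.0287 0.0737 0.0096]
grip shift [ 0.1321  0.0086 -0.3141] turn [0.0287 0.0737 0.0096]
```

```bash
python3 -m pendant '[{"x":0.02,"y":0.001,"z":-0.04,"rx":0.014,"ry":0.037,"rz":0.005,"claw":0.4},{"x":0.05,"y":0.003,"z":-0.1,"rx":0.0287,"ry":0.0737,"rz":0.0096,"claw":0.4},{"x":0.08,"y":0.005,"z":-0.16,"rx":0.0287,"ry":0.0737,"rz":0.0096,"claw":0.4},{"x":0.095,"y":0.006,"z":-0.2,"rx":0.0287,"ry":0.0737,"rz":0.0096,"claw":0.4},{"x":0.095,"y":0.006,"z":-0.2,"rx":0.0287,"ry":0.0737,"rz":0.0096,"claw":0.4},{"x":0.095,"y":0.006,"z":-0.2,"rx":0.0287,"ry":0.0737,"rz":0.0096,"claw":0.4},{"x":0.095,"y":0.006,"z":-0.2,"rx":0.0287,"ry":0.0737,"rz":0.0096,"claw":0.4},{"x":0.095,"y":0.006,"z":-0.2,"rx":0.0287,"ry":0.0737,"rz":0.0096,"claw":0.4}]'
python3 - <<'E'
from kn import *
x=np.load("knob2.npy")
c=capture("wrist");h=cv2.cvtColor(c["color"],cv2.COLOR_RGB2HSV);m=cv2.inRange(h,(5,140,60),(20,255,255))
k,l,st,ce=cv2.connectedComponentsWithStats(m)
a=np.radians(x[3]);X=np.cos(a)*EX+np.sin(a)*EY;Y=np.cross(KZ,X)
print("model top c",proj(c,x[:3]+.009*KZ),"bot c",proj(c,x[:3]-.017*KZ),"ends top",[proj(c,x[:3]+.009*KZ+e*X).round(1) for e in(-.022,.022)],"bot",[proj(c,x[:3]-.017*KZ+e*X).round(1) for e in(-.022,.022)])
for i in range(1,k):
    if st[i,4]>150:
        ys,xs=np.nonzero(l==i);print(st[i],ce[i].round(1),cv2.minAreaRect(np.c_[xs,ys].astype(np.float32)))
        if abs(ce[i][0]-320)<40 and ce[i][1]<300: print("V by row",[(y,int(xs[ys==y].min()),int(xs[ys==y].max()),int(c["color"][y,xs[ys==y]].max(1).mean())) for y in range(ys.min(),ys.max(),6)])
s=sense();print(s["joints"],s["tcp_pos"]);R=RKd(x[3]);gt(x[:3]-.010*KZ,R,"grip")
E
```

```text
time_s: 21.2
tcp_pos: [0.5215, -0.2264, 0.0619]
ee_rot: [[-0.862, 0.401, 0.31], [0.428, 0.903, 0.023], [-0.271, 0.153, -0.95]]
wrist_force: [-0.2, -0.7, 0.0]
gripper_width: 0.399
gripper_force: 0.0
model top c [317.0845 271.649 ] bot c [317.2954 267.0859] ends top [array([317.1, 232.2]), array([317.1, 311. ])] bot [array([317.3, 232.5]), array([317.3, 301.6])]
[ 307  234   22   72 1300] [318.  270.2] ((318.02166748046875, 269.66094970703125), (18.51551055908203, 71.81130981445312), 3.6522226333618164)
V by row [(234, 316, 323, 211), (240, 311, 328, 251), (246, 311, 328, 251), (252, 310, 328, 248), (258, 310, 327, 250), (264, 310, 327, 239), (270, 309, 327, 228), (276, 309, 326, 231), (282, 309, 326, 232), (288, 308, 326, 229), (294, 308, 325, 233), (300, 307, 325, 229)]
[  65  337   43   46 1233] [ 84.7 362.5] ((87.32020568847656, 358.3876037597656), (51.26797103881836, 35.82761764526367), 77.00537872314453)
[265 353 112  28 360] [328.6 367.9] ((320.4768981933594, 368.3497009277344), (18.322891235351562, 109.86132049560547), 81.25383758544922)
[-10.125   17.0572 -27.1925  -9.3219 -28.4723 -97.5217] [ 0.5215 -0.2264  0.0617]
grip shift [ 0.0373  0.0028 -0.1145] turn [0.     0.0001 0.0001]
```

```bash
python3 -m pendant '[{"x":0.012,"y":0.001,"z":-0.038,"rx":0,"ry":0,"rz":0,"claw":0.4},{"x":0.025,"y":0.002,"z":-0.076,"rx":0,"ry":0,"rz":0,"claw":0.4},{"x":0.0373,"y":0.003,"z":-0.1145,"rx":0,"ry":0,"rz":0,"claw":0.4},{"x":0.0373,"y":0.003,"z":-0.1145,"rx":0,"ry":0,"rz":0,"claw":0.1},{"x":0.0373,"y":0.003,"z":-0.1145,"rx":0,"ry":0,"rz":0,"claw":0},{"x":0.0373,"y":0.003,"z":-0.1145,"rx":0,"ry":0,"rz":0,"claw":0},{"x":0.0373,"y":0.003,"z":-0.1145,"rx":0,"ry":0,"rz":0,"claw":0},{"x":0.0373,"y":0.003,"z":-0.1145,"rx":0,"ry":0,"rz":0,"claw":0}]'
python3 - <<'E'
from kn import *
x=np.load("knob2.npy");s=sense();p=np.array(s["tcp_pos"]);R=np.array(s["ee_rot"]);o=x[:3]
print(s["moment"],s["gripper_width"])
for a in(10,20,30,40,50,60,65):
    Q=Ro.from_rotvec(KZ*np.radians(a)); print(a,((o+Q.apply(p-o)-p)/.25).round(4),(KZ*a/180).round(4))
E
```

```text
time_s: 22.25
tcp_pos: [0.5308, -0.2262, 0.0329]
ee_rot: [[-0.862, 0.402, 0.31], [0.429, 0.903, 0.023], [-0.271, 0.153, -0.95]]
wrist_force: [-0.8, -4.3, -1.0]
gripper_width: 0.12
gripper_force: 29.8
[-1.1413  0.7327 -0.4963] 0.12044190635187646
10 [-0.002  -0.0063 -0.0005] [-0.029   0.0049  0.0471]
20 [-0.003  -0.0129 -0.0005] [-0.0581  0.0098  0.0942]
30 [-0.003  -0.0195  0.0002] [-0.0871  0.0148  0.1413]
40 [-0.002  -0.026   0.0015] [-0.1161  0.0197  0.1885]
50 [-0.0001 -0.0321  0.0033] [-0.1451  0.0246  0.2356]
60 [ 0.0027 -0.0377  0.0056] [-0.1742  0.0295  0.2827]
65 [ 0.0044 -0.0402  0.0069] [-0.1887  0.032   0.3062]
```

Gripped the bar at a 10.5 mm opening. Now undoing it by 60° counter-clockwise.

```bash
python3 -m pendant '[{"x":-0.002,"y":-0.0063,"z":-0.0005,"rx":-0.029,"ry":0.0049,"rz":0.0471,"claw":0},{"x":-0.003,"y":-0.0129,"z":-0.0005,"rx":-0.0581,"ry":0.0098,"rz":0.0942,"claw":0},{"x":-0.003,"y":-0.0195,"z":0.0002,"rx":-0.0871,"ry":0.0148,"rz":0.1413,"claw":0},{"x":-0.002,"y":-0.026,"z":0.0015,"rx":-0.1161,"ry":0.0197,"rz":0.1885,"claw":0},{"x":0,"y":-0.0321,"z":0.0033,"rx":-0.1451,"ry":0.0246,"rz":0.2356,"claw":0},{"x":0.0027,"y":-0.0377,"z":0.0056,"rx":-0.1742,"ry":0.0295,"rz":0.2827,"claw":0},{"x":0.0027,"y":-0.0377,"z":0.0056,"rx":-0.1742,"ry":0.0295,"rz":0.2827,"claw":0},{"x":0.0027,"y":-0.0377,"z":0.0056,"rx":-0.1742,"ry":0.0295,"rz":0.2827,"claw":0}]'
python3 - <<'E'
from kn import *
s=sense();print(s["moment"],s["joints"]);R=np.array(s["ee_rot"]);y=R[:,1];print("psi tool",np.degrees(np.arctan2(y@EY,y@EX))-90, "dev",np.degrees(np.arccos(-R[:,2]@KZ)))
print("10mm -y:",(-EY*.01/.25).round(4))
for n,px0 in(("top",None),("wrist",None)):
    k=capture(n)
    for l in("knob_grip","plunger_tip","cell"):
        print(n,l,[(np.round(q["centre"],1).tolist(),round(q["conf"],2)) for q in search_frame(k,l)[:2]],end=" ")
    print("model tip(y=30)",proj(k,cw(38,30.8,37)).round(1),"cell",proj(k,cw(38,-31.5,37)).round(1))
E
```

```text
time_s: 23.25
tcp_pos: [0.5271, -0.2301, 0.0417]
ee_rot: [[-0.845, -0.463, 0.268], [-0.523, 0.821, -0.23], [-0.114, -0.334, -0.935]]
wrist_force: [5.9, -0.9, -33.2]
gripper_width: 0.121
gripper_force: 29.8
[2.8202 1.4199 0.2213] [ -14.6174   16.8206  -52.3096   76.7685   -9.1387 -119.899 ]
psi tool 42.917068568988725 dev 17.457075888518364
10mm -y: [-0.0067 -0.0394 -0.    ]
top knob_grip [] top plunger_tip [] top cell [([364.0, 202.5], 0.64)] model tip(y=30) [335. 198.] cell [363.7 203.5]
wrist knob_grip [([318.8, 272.9], 0.9)] wrist plunger_tip [([229.5, 207.1], 0.71)] wrist cell [([157.1, 244.6], 0.92)] model tip(y=30) [217.8 296. ] cell [159.  241.5]
```

Joint 5 has reached its limit at this end of the turn. I'll look for a steeper tilt in the bar plane that keeps joint 5 clear over the whole job, using a small arm model.

```bash
cat >> kn.py <<'E'
L2,L3,LT,Z0,LA=.5649,.4218,.348,.1668,.1605
def j5(tcp,R):
    W=np.array(tcp)-LT*R[:,2];rr=np.hypot(W[0],W[1]);r=np.sqrt(rr**2-LA**2);z=W[2]-Z0;d=np.hypot(r,z)
    A=np.arccos((L2**2+d*d-L3**2)/(2*L2*d));e=np.arctan2(z,r)+A;f=np.array([r-L2*np.cos(e),z-L2*np.sin(e)])/L3
    j1=np.arctan2(W[1],W[0])+np.arcsin(LA/rr);F=np.array([f[0]*np.cos(j1),f[0]*np.sin(j1),f[1]])
    return np.degrees(j1),-np.degrees(np.arccos(F@R[:,2]))
E
python3 - <<'E'
from kn import *
s=sense();print("check",j5(s["tcp_pos"],np.array(s["ee_rot"])),s["joints"][4])
x=np.load("knob2.npy")
for dl in(15,20,25,30,35,40,-15,-30):
    print(dl,[[round(j5(x[:3]-EY*m-.01*KZ+B*RKd(ps,dl)[:,2],RKd(ps,dl))[1],1) for ps in(-25,-17,0,20,30,43)] for m in(0,.035)])
E
```

```text
check (np.float64(1.3700355720096578), np.float64(-25.196374629662508)) -9.136881484002407
15 [[np.float64(-20.5), np.float64(-20.8), np.float64(-21.0), np.float64(-20.9), np.float64(-20.8), np.float64(-20.7)], [np.float64(-22.2), np.float64(-22.1), np.float64(-21.6), np.float64(-20.6), np.float64(-20.0), np.float64(-19.2)]]
20 [[np.float64(-28.0), np.float64(-28.3), np.float64(-28.5), np.float64(-28.1), np.float64(-27.8), np.float64(-27.4)], [np.float64(-29.7), np.float64(-29.6), np.float64(-29.1), np.float64(-27.8), np.float64(-27.0), np.float64(-26.1)]]
25 [[np.float64(-35.2), np.float64(-35.5), np.float64(-35.6), np.float64(-35.1), np.float64(-34.6), np.float64(-34.0)], [np.float64(-36.9), np.float64(-36.9), np.float64(-36.2), np.float64(-34.7), np.float64(-33.8), np.float64(-32.7)]]
30 [[np.float64(-42.2), np.float64(-42.5), np.float64(-42.5), np.float64(-41.7), np.float64(-41.1), np.float64(-40.3)], [np.float64(-43.9), np.float64(-43.8), np.float64(-43.2), np.float64(-41.4), np.float64(-40.4), np.float64(-39.0)]]
35 [[np.float64(-49.0), np.float64(-49.2), np.float64(-49.2), np.
[... 180 characters left out ...]
loat64(-55.5), np.float64(-55.8), np.float64(-55.7), np.float64(-54.5), np.float64(-53.5), np.float64(-52.2)], [np.float64(-57.2), np.float64(-57.2), np.float64(-56.3), np.float64(-54.2), np.float64(-52.8), np.float64(-51.0)]]
-15 [[np.float64(-20.5), np.float64(-20.8), np.float64(-21.0), np.float64(-20.9), np.float64(-20.8), np.float64(-20.7)], [np.float64(-22.2), np.float64(-22.1), np.float64(-21.6), np.float64(-20.6), np.float64(-20.0), np.float64(-19.2)]]
-30 [[np.float64(-42.2), np.float64(-42.5), np.float64(-42.5), np.float64(-41.7), np.float64(-41.1), np.float64(-40.3)], [np.float64(-43.9), np.float64(-43.8), np.float64(-43.2), np.float64(-41.4), np.float64(-40.4), np.float64(-39.0)]]
```

```bash
cat > fk.py <<'E'
from kn import *
from scipy.optimize import least_squares
def rv(a,t): return Ro.from_rotvec(np.array(a)*np.radians(t)).as_matrix()
def fk(q,s4=1,s6=1):
    j1,j2,j3,j4,j5_,j6=q;a=np.radians
    Rz=rv([0,0,1],j1);ph=a(j2-j3)
    E=np.array([L2*np.sin(a(j2)),0,Z0+L2*np.cos(a(j2))]);F=np.array([np.cos(ph),0,-np.sin(ph)]);r=np.array([0,-1.,0])
    Q=rv(F,s4*j4);n5=Q@r;z0=Q@F;z=rv(n5,s5*j5_)@z0
    x=rv(z,s6*j6)@(-n5 if 0 else n5)
    p=E+L3*F+LA*n5+LT*z
    return Rz@p,Rz@np.c_[x,np.cross(z,x),z]
s5=1
D=[([82.082,22.042,.453,0,-68.411,-14.817],[.2415,.5764,.186]),([27.7007,6.0425,-6.7258,-.003,-77.2191,-34.0656],[.4912,.0774,.2861]),([2.8044,13.547,-32.3946,35.6854,-56.8613,-35.8884],[.4694,-.2747,.1745]),([-10.125,17.0572,-27.1925,-9.3219,-28.4723,-97.5217],[.5215,-.2264,.0617]),([-14.6174,16.8206,-52.3096,76.7685,-9.1387,-119.899],[.5271,-.2301,.0417])]
E
python3 - <<'E'
import fk; from fk import *
for fk.s5 in(1,-1):
  for s4 in(1,-1):
    print(fk.s5,s4,[np.round((fk.fk(q,s4)[0]-p)*1e3,1).tolist() for q,p in D])
s=sense();print(s["joints"],s["tcp_pos"]);print(np.array(s["ee_rot"]).round(3))
for fk.s5 in(1,-1):
  for s4 in(1,-1):
    for s6 in(1,-1):
      print(fk.s5,s4,s6,(fk.fk(s["joints"],s4,s6)[1].T@np.array(s["ee_rot"])).round(2).tolist())
E
```

```text
Traceback (most recent call last):
AttributeError: 'function' object has no attribute 'fk'
```

```bash
sed -i 's/^def fk(q,s4=1,s6=1)/def fkin(q,s4=1,s6=1,s5=1)/; s/^s5=1$//' fk.py
python3 - <<'E'
from fk import *
s=sense()
for s5 in(1,-1):
  for s4 in(1,-1):
    print(s5,s4,[np.round((fkin(q,s4,1,s5)[0]-p)*1e3,1).tolist() for q,p in D])
    for s6 in(1,-1): print("   ",s6,(fkin(s["joints"],s4,s6,s5)[1].T@np.array(s["ee_rot"])).round(2).tolist())
E
```

```text
1 1 [[0.7, -0.1, 1.2], [0.4, -0.6, 1.2], [-151.2, 330.0, -128.0], [27.6, -59.8, 38.7], [-253.5, 176.4, -109.5]]
    1 [[0.03, -0.97, 0.22], [0.97, 0.08, 0.21], [-0.22, 0.21, 0.95]]
    -1 [[-0.86, 0.43, -0.29], [-0.47, -0.88, 0.09], [-0.22, 0.21, 0.95]]
1 -1 [[0.7, -0.1, 1.2], [0.3, -0.6, 1.2], [-0.1, -3.0, 2.2], [1.3, -0.6, 1.5], [1.9, -1.4, 1.8]]
    1 [[-0.5, 0.86, 0.0], [-0.86, -0.5, 0.0], [0.0, 0.0, 1.0]]
    -1 [[1.0, -0.0, -0.0], [0.0, 1.0, -0.0], [0.0, 0.0, 1.0]]
-1 1 [[33.5, 235.8, 603.0], [133.2, 69.1, 663.2], [205.2, 7.0, 201.1], [262.0, -47.1, 273.3], [-257.8, 66.3, -100.5]]
    1 [[0.07, -1.0, -0.05], [1.0, 0.06, 0.05], [-0.05, -0.05, 1.0]]
    -1 [[-0.89, 0.45, -0.02], [-0.44, -0.89, -0.07], [-0.05, -0.05, 1.0]]
-1 -1 [[33.5, 235.8, 603.0], [133.2, 69.1, 663.2], [323.0, 353.2, 331.3], [216.8, -93.6, 236.0], [51.9, 96.7, 10.8]]
    1 [[-0.47, 0.84, -0.27], [-0.84, -0.52, -0.16], [-0.27, 0.16, 0.95]]
    -1 [[0.96, 0.02, 0.27], [0.02, 0.99, -0.16], [-0.27, 0.16, 0.95]]
```

```bash
cat >> fk.py <<'E'
LO=np.array([-179,-69,-61,-181,-171,-9.2])[[0,1,2,3,4,5]];LO=np.array([-179,-69,-61,-181,-171,-177.]);HI=np.array([179,118,80.,117,-9.3,177])
def ik(p,R,q0):
    f=lambda q:np.r_[(fkin(q,-1,-1,1)[0]-p)*10,(Ro.from_matrix(fkin(q,-1,-1,1)[1]@R.T)).as_rotvec()]
    r=least_squares(f,np.clip(q0,LO+.1,HI-.1),bounds=(LO,HI),x_scale=30.);return r.x,np.abs(r.fun).max()
E
python3 - <<'E'
from fk import *
x=np.load("knob2.npy");np.set_printoptions(precision=0,suppress=True)
F=np.diag([-1,-1,1.])
for fl in(0,1):
  for dl in(0,15,25,35,-20,-35):
    out=[]
    for m in(0,.035):
        q=np.array([-10,17,-27,-9,-28,-97.5])+np.array([0,0,0,0,0,180*fl])
        for ps in(-17,0,20,43):
            R=RKd(ps,abs(dl));
            if dl<0: 
                n=R[:,1];R=Ro.from_matrix(R).as_matrix(); A=Ro.from_rotvec(n*np.radians(2*dl)).as_matrix()@R; Bm=Ro.from_rotvec(-n*np.radians(2*dl)).as_matrix()@R; R=A if abs(np.degrees(np.arccos(np.clip(-A[:,2]@KZ,-1,1)))+dl)<1 else Bm
            if fl: R=R@F
            q,e=ik(x[:3]-EY*m-.01*KZ+B*R[:,2],R,q);out.append((q[[0,3,4,5]].round().astype(int).tolist(),"ok" if e<.004 else round(e,2)))
    print(fl,dl,out)
E
```

```text
0 0 [([-12, -27, -9, -78], np.float64(0.05)), ([-12, -27, -9, -61], np.float64(0.05)), ([-12, -27, -9, -41], np.float64(0.05)), ([-12, -27, -9, -18], np.float64(0.05)), ([-15, -26, -9, -76], np.float64(0.02)), ([-15, -26, -9, -59], np.float64(0.02)), ([-15, -26, -9, -39], np.float64(0.02)), ([-15, -26, -9, -16], np.float64(0.02))]
0 15 [([-10, -11, -25, -97], 'ok'), ([-7, 3, -20, -95], 'ok'), ([-7, 36, -10, -109], 'ok'), ([-17, 87, -9, -128], np.float64(0.06)), ([-14, -13, -27, -90], 'ok'), ([-11, -1, -22, -88], 'ok'), ([-9, 25, -12, -95], 'ok'), ([-14, 58, -9, -102], np.float64(0.06))]
0 25 [([-12, -12, -40, -95], 'ok'), ([-7, 1, -35, -93], 'ok'), ([-3, 20, -28, -96], 'ok'), ([-6, 63, -20, -114], 'ok'), ([-15, -12, -41, -91], 'ok'), ([-11, 0, -36, -89], 'ok'), ([-7, 19, -28, -91], 'ok'), ([-11, 65, -18, -112], 'ok')]
0 35 [([-13, -12, -54, -94], 'ok'), ([-7, 0, -49, -92], 'ok'), ([-1, 16, -42, -94], 'ok'), ([1, 45, -34, -104], 'ok'), ([-16, -11, -55, -91], 'ok'), ([-11, 0, -50, -89], 'ok'), ([-5, 17, -42, -91], 'ok'), ([-3, 48, -33, -102], 'ok')]
0 -20 [([-46, -127, -28, 47], 'ok'),
[... 1465 characters left out ...]
8, -33, 78], 'ok')]
1 -20 [([-29, -90, -9, 177], np.float64(0.1)), ([-25, -77, -11, 177], np.float64(0.14)), ([-21, -61, -12, 177], np.float64(0.18)), ([-15, -43, -11, 177], np.float64(0.2)), ([-33, -88, -12, 177], np.float64(0.09)), ([-29, -74, -14, 177], np.float64(0.14)), ([-25, -58, -15, 177], np.float64(0.19)), ([-18, -40, -13, 177], np.float64(0.22))]
1 -35 [([-29, -92, -9, 177], np.float64(0.31)), ([-26, -78, -11, 177], np.float64(0.37)), ([-22, -63, -13, 177], np.float64(0.41)), ([-16, -45, -14, 177], np.float64(0.41)), ([-33, -90, -11, 177], np.float64(0.3)), ([-30, -76, -14, 177], np.float64(0.36)), ([-26, -61, -16, 177], np.float64(0.42)), ([-20, -43, -16, 177], np.float64(0.43))]
```

Run:
```python
from fk import *
np.set_printoptions(precision=4,suppress=True)
x=np.load("knob2.npy");R=RKd(43,28);gt(x[:3]-.01*KZ-.03*R[:,2],R,"pre30");print(R.round(3).tolist())
s=sense();print((np.array(s["ee_rot"])[:,2]*-.12).round(3))
```

```text
pre30 shift [-0.028   0.004   0.0802] turn [-0.0345  0.0431 -0.0235]
[[-0.886, -0.448, 0.121], [-0.461, 0.818, -0.345], [0.056, -0.361, -0.931]]
[-0.032  0.028  0.112]
```

```bash
python3 -m pendant '[{"x":0,"y":0,"z":0,"rx":0,"ry":0,"rz":0,"claw":0.4},{"x":0,"y":0,"z":0,"rx":0,"ry":0,"rz":0,"claw":0.4},{"x":-0.005,"y":0.005,"z":0.03,"rx":-0.0345,"ry":0.0431,"rz":-0.0235,"claw":0.4},{"x":-0.02,"y":0.004,"z":0.06,"rx":-0.0345,"ry":0.0431,"rz":-0.0235,"claw":0.4},{"x":-0.028,"y":0.004,"z":0.0802,"rx":-0.0345,"ry":0.0431,"rz":-0.0235,"claw":0.4},{"x":-0.028,"y":0.004,"z":0.0802,"rx":-0.0345,"ry":0.0431,"rz":-0.0235,"claw":0.4},{"x":-0.028,"y":0.004,"z":0.0802,"rx":-0.0345,"ry":0.0431,"rz":-0.0235,"claw":0.4},{"x":-0.028,"y":0.004,"z":0.0802,"rx":-0.0345,"ry":0.0431,"rz":-0.0235,"claw":0.4}]'
python3 - <<'E'
from fk import *
np.set_printoptions(precision=4,suppress=True)
x=np.load("knob2.npy");R=RKd(43,28);s=sense();print(s["joints"])
c=capture("wrist");h=cv2.cvtColor(c["color"],cv2.COLOR_RGB2HSV);m=cv2.inRange(h,(5,140,60),(20,255,255))
k,l,st,ce=cv2.connectedComponentsWithStats(m)
for ps in(43,50):
    a=np.radians(ps);X=np.cos(a)*EX+np.sin(a)*EY
    print(ps,"top ends",[proj(c,x[:3]+.009*KZ+e*X).round(1) for e in(-.022,0,.022)],"bot",[proj(c,x[:3]-.017*KZ+e*X).round(1) for e in(-.022,.022)])
for i in range(1,k):
    if st[i,4]>300:
        ys,xs=np.nonzero(l==i);print(st[i],ce[i].round(1),cv2.minAreaRect(np.c_[xs,ys].astype(np.float32)))
        if abs(ce[i][0]-320)<40 and ce[i][1]<320: print("rows",[(y,int(xs[ys==y].min()),int(xs[ys==y].max())) for y in range(ys.min(),ys.max(),8)])
for n in("plunger_tip","cell"): print(n,[(np.round(q["centre"],1).tolist(),round(q["conf"],2)) for q in search_frame(c,n)[:2]])
print("tip model c=y30.8",proj(c,cw(38,30.8,37)),"cell",proj(c,cw(38,-31.5,37)))
gt(x[:3]-.01*KZ,R,"grip")
E
```

```text
time_s: 24.65
tcp_pos: [0.5283, -0.2327, 0.0721]
ee_rot: [[-0.885, -0.443, 0.139], [-0.463, 0.813, -0.352], [0.043, -0.377, -0.925]]
wrist_force: [-0.7, 0.4, 0.0]
gripper_width: 0.403
gripper_force: 0.0
[  -0.1674   17.6807  -42.643    46.3167  -29.134  -102.631 ]
43 top ends [array([336.3, 214.9]), array([336.5, 251.8]), array([336.8, 290.4])] bot [array([335. , 225.4]), array([335.3, 292.4])]
50 top ends [array([331.8, 215.1]), array([336.5, 251.8]), array([341.5, 290.1])] bot [array([330.9, 225.7]), array([339.5, 292.1])]
[  73    0  114  157 5420] [151.4  77.7] ((127.78439331054688, 70.48399353027344), (87.7211685180664, 164.5423583984375), 13.706963539123535)
[ 307  200   19   75 1259] [315.7 237.1] ((315.67303466796875, 237.00332641601562), (17.49676513671875, 74.12091064453125), 1.1017061471939087)
rows [(200, 314, 319), (208, 308, 324), (216, 308, 324), (224, 308, 324), (232, 308, 324), (240, 307, 324), (248, 307, 324), (256, 307, 324), (264, 307, 323), (272, 309, 322)]
[262 366 117  15 309] [321.1 370.7] ((319.93316650390625, 373.1098937988281), (115.99864959716797, 12.331220626831055), 1.0609116554260254)
plunger_tip []
cell [([194.4, 250.0], 0.89)]
tip model c=y30.8 [245.6996 293.6948] cell [196.3999 244.4918]
grip shift [-0.0191 -0.0281 -0.1523] turn [ 0.0026  0.0059 -0.0011]
```

The bar shows at (316,237), where I expected (336,252), so the freed carriage has slid a little with the tool. I'll solve for its new place.

Run:
```python
from fk import *
np.set_printoptions(precision=4,suppress=True)
x=np.load("knob2.npy");c=capture("wrist")
X=lambda ps:np.cos(np.radians(ps))*EX+np.sin(np.radians(ps))*EY
for dy in range(-20,21,5): print(dy,proj(c,x[:3]+EY*dy/1e3+.009*KZ).round(1))
def f(v):
    o=x[:3]+EY*v[0]/1e3+EX*v[2]/1e3+.009*KZ
    return np.r_[proj(c,o-.022*X(v[1]))-[316.5,201],proj(c,o+.022*X(v[1]))-[315.5,274]]
r=least_squares(f,[0,43,0]);print(r.x,r.fun)
o=x[:3]+EY*r.x[0]/1e3+EX*r.x[2]/1e3;print(o,wc(o));np.save("knob3.npy",[*o,r.x[1]])
s=capture("side");t=capture("top")
for n,k in(("side",s),("top",t)): print(n,"pred",proj(k,o).round(1),[(np.round(q["centre"],1).tolist(),round(q["conf"],2)) for l in("knob","carriage","plunger_tip") for q in search_frame(k,l)[:1]])
R=RKd(r.x[1],28);gt(o-.01*KZ,R,"grip");print(ik(o-.01*KZ+B*R[:,2],R,sense()["joints"]))
```

```text
-20 [310.9 227.9]
-15 [317.2 233.6]
-10 [323.4 239.4]
-5 [329.7 245.2]
0 [336.1 251. ]
5 [342.5 256.9]
10 [349.  262.8]
15 [355.5 268.8]
20 [362.1 274.8]
[-14.2513  42.6277   1.765 ] [ 0.0036 -0.5926 -0.0055  0.5407]
[ 0.5132 -0.24    0.0777] [-62.3381  56.7015  77.6972]
side pred [322.9 231.8] [([318.6, 236.6], 0.65), ([303.5, 243.6], 0.95)]
top pred [314.3 240.9] [([430.0, 255.4], 0.52)]
grip shift [-0.025  -0.0878 -0.1492] turn [ 0.0037  0.0058 -0.0032]
(array([  -4.8881,   21.0701,  -45.494 ,   54.6849,  -23.9538, -108.0458]), np.float64(5.977202378566591e-16))
```

```bash
python3 -m pendant '[{"x":-0.006,"y":-0.0878,"z":0,"rx":0.0037,"ry":0.0058,"rz":-0.0032,"claw":0.4},{"x":-0.01,"y":-0.0878,"z":-0.03,"rx":0.0037,"ry":0.0058,"rz":-0.0032,"claw":0.4},{"x":-0.018,"y":-0.0878,"z":-0.09,"rx":0.0037,"ry":0.0058,"rz":-0.0032,"claw":0.4},{"x":-0.025,"y":-0.0878,"z":-0.149,"rx":0.0037,"ry":0.0058,"rz":-0.0032,"claw":0.4},{"x":-0.025,"y":-0.0878,"z":-0.149,"rx":0.0037,"ry":0.0058,"rz":-0.0032,"claw":0.1},{"x":-0.025,"y":-0.0878,"z":-0.149,"rx":0.0037,"ry":0.0058,"rz":-0.0032,"claw":0},{"x":-0.025,"y":-0.0878,"z":-0.149,"rx":0.0037,"ry":0.0058,"rz":-0.0032,"claw":0},{"x":-0.025,"y":-0.0878,"z":-0.149,"rx":0.0037,"ry":0.0058,"rz":-0.0032,"claw":0}]'
python3 - <<'E'
from fk import *
s=sense();print(s["joints"],s["moment"],np.array(s["wrist_force"])@EY,"-y 15mm",(-EY*.015/.25).round(4))
print("tcp cradle",wc(s["tcp_pos"]))
E
```

```text
time_s: 26.25
tcp_pos: [0.5237, -0.2534, 0.0356]
ee_rot: [[-0.889, -0.442, 0.121], [-0.456, 0.822, -0.343], [0.052, -0.36, -0.932]]
wrist_force: [0.4, -0.0, 1.5]
gripper_width: 0.122
gripper_force: 30.0
[  -4.885    20.9955  -44.986    53.8134  -24.2088 -107.1249] [ 0.8802  0.0088 -0.1609] 0.022603134898909628 -y 15mm [-0.01   -0.0592 -0.    ]
tcp cradle [-49.7482  45.2155  35.607 ]
```

```bash
python3 -m pendant '[{"x":-0.002,"y":-0.012,"z":0,"rx":0,"ry":0,"rz":0,"claw":0},{"x":-0.004,"y":-0.024,"z":0,"rx":0,"ry":0,"rz":0,"claw":0},{"x":-0.006,"y":-0.036,"z":0,"rx":0,"ry":0,"rz":0,"claw":0},{"x":-0.008,"y":-0.048,"z":0,"rx":0,"ry":0,"rz":0,"claw":0},{"x":-0.01,"y":-0.0592,"z":0,"rx":0,"ry":0,"rz":0,"claw":0},{"x":-0.01,"y":-0.0592,"z":0,"rx":0,"ry":0,"rz":0,"claw":0},{"x":-0.01,"y":-0.0592,"z":0,"rx":0,"ry":0,"rz":0,"claw":0},{"x":-0.01,"y":-0.0592,"z":0,"rx":0,"ry":0,"rz":0,"claw":0}]'
python3 - <<'E'
from fk import *
np.set_printoptions(precision=2,suppress=True)
s=sense();print(np.array(s["wrist_force"])@EY,"tcp cradle",wc(s["tcp_pos"]))
k=capture("wrist")
for l in("plunger_tip","cell"): print(l,[(np.round(q["centre"],1).tolist(),round(q["conf"],2)) for q in search_frame(k,l)[:2]])
m=regions_of(k,"cell")[0];ys,xs=np.nonzero(m["region"]);r=cv2.minAreaRect(np.c_[xs,ys].astype(np.float32));print(r,[wc(atz(k,q,.037)).round(1).tolist() for q in cv2.boxPoints(r)])
h=cv2.cvtColor(k["color"],cv2.COLOR_RGB2HSV);g=cv2.inRange(h,(18,110,110),(32,255,255));n,l,st,ce=cv2.connectedComponentsWithStats(g)
print([(st[i].tolist(),ce[i].round(1).tolist(),wc(atz(k,ce[i],.037)).round(1).tolist()) for i in range(1,n) if st[i,4]>15])
print("model cell ends",[proj(k,cw(38,y,37)).round(1).tolist() for y in(-66.5,-1.5,3)])
E
```

```text
time_s: 27.25
tcp_pos: [0.5209, -0.2689, 0.0355]
ee_rot: [[-0.889, -0.442, 0.12], [-0.455, 0.821, -0.343], [0.053, -0.36, -0.931]]
wrist_force: [0.9, -1.1, 5.7]
gripper_width: 0.12
gripper_force: 30.0
-0.8997229200009266 tcp cradle [-49.94  29.45  35.52]
plunger_tip []
cell [([171.8, 272.9], 0.63)]
((169.65745544433594, 272.00830078125), (31.812986373901367, 26.089624404907227), 48.01278305053711) [[53.7, -72.4, 37.0], [27.3, -65.2, 37.0], [29.0, -40.3, 37.0], [55.2, -46.3, 37.0]]
[([50, 0, 100, 183, 2280], [120.9, 102.0], [-39.5, -156.7, 37.0]), ([85, 86, 13, 13, 104], [91.2, 92.1], [-28.4, -185.2, 37.0]), ([310, 237, 19, 69, 1189], [318.7, 271.1], [-46.8, 32.3, 37.0]), ([150, 253, 15, 13, 86], [156.9, 258.3], [40.4, -71.1, 37.0]), ([276, 292, 10, 60, 362], [280.0, 321.9], [2.3, 34.3, 37.0]), ([352, 292, 10, 60, 372], [357.5, 321.7], [-39.1, 71.4, 37.0]), ([115, 362, 378, 21, 6052], [317.2, 374.1], [11.9, 76.6, 37.0])]
model cell ends [[162.0, 260.1], [220.2, 318.5], [224.4, 322.7]]
```

```bash
python3 -m pendant '[{"x":-0.001,"y":-0.006,"z":0,"rx":0,"ry":0,"rz":0,"claw":0},{"x":-0.002,"y":-0.012,"z":0,"rx":0,"ry":0,"rz":0,"claw":0},{"x":-0.003,"y":-0.016,"z":0,"rx":0,"ry":0,"rz":0,"claw":0},{"x":-0.003,"y":-0.016,"z":0,"rx":0,"ry":0,"rz":0,"claw":0},{"x":-0.003,"y":-0.016,"z":0,"rx":0,"ry":0,"rz":0,"claw":0},{"x":-0.003,"y":-0.016,"z":0,"rx":0,"ry":0,"rz":0,"claw":0},{"x":-0.003,"y":-0.016,"z":0,"rx":0,"ry":0,"rz":0,"claw":0},{"x":-0.003,"y":-0.016,"z":0,"rx":0,"ry":0,"rz":0,"claw":0}]'
python3 - <<'E'
from fk import *
s=sense();print("Fy",np.array(s["wrist_force"])@EY,"tcp cradle",wc(s["tcp_pos"]).round(2),s["moment"])
E
```

```text
time_s: 28.45
tcp_pos: [0.5203, -0.2725, 0.0355]
ee_rot: [[-0.888, -0.443, 0.121], [-0.456, 0.821, -0.343], [0.053, -0.36, -0.932]]
wrist_force: [1.0, 1.2, 6.4]
gripper_width: 0.125
gripper_force: 30.0
Fy 1.3744976045632826 tcp cradle [-49.92  25.78  35.54] [ 0.4169 -0.1617 -0.1098]
```

```bash
python3 -m pendant '[{"x":-0.001,"y":-0.005,"z":0,"rx":0,"ry":0,"rz":0,"claw":0},{"x":-0.0017,"y":-0.01,"z":0,"rx":0,"ry":0,"rz":0,"claw":0},{"x":-0.0017,"y":-0.01,"z":0,"rx":0,"ry":0,"rz":0,"claw":0},{"x":-0.0017,"y":-0.01,"z":0,"rx":0,"ry":0,"rz":0,"claw":0},{"x":-0.0017,"y":-0.01,"z":0,"rx":0,"ry":0,"rz":0,"claw":0},{"x":-0.0017,"y":-0.01,"z":0,"rx":0,"ry":0,"rz":0,"claw":0},{"x":-0.0017,"y":-0.01,"z":0,"rx":0,"ry":0,"rz":0,"claw":0},{"x":-0.0017,"y":-0.01,"z":0,"rx":0,"ry":0,"rz":0,"claw":0}]'
python3 - <<'E'
from fk import *
s=sense();print("Fy",np.array(s["wrist_force"])@EY,"tcp cradle",wc(s["tcp_pos"]).round(2),s["moment"])
E
```

```text
time_s: 29.45
tcp_pos: [0.5199, -0.2748, 0.0355]
ee_rot: [[-0.888, -0.443, 0.121], [-0.456, 0.821, -0.343], [0.052, -0.36, -0.932]]
wrist_force: [-0.9, 0.9, 6.8]
gripper_width: 0.127
gripper_force: 30.0
Fy 0.6888896575014736 tcp cradle [-49.9   23.47  35.53] [ 0.6445 -0.1213 -0.1672]
```

```bash
python3 -m pendant '[{"x":-0.001,"y":-0.005,"z":0,"rx":0,"ry":0,"rz":0,"claw":0},{"x":-0.0017,"y":-0.01,"z":0,"rx":0,"ry":0,"rz":0,"claw":0},{"x":-0.0017,"y":-0.01,"z":0,"rx":0,"ry":0,"rz":0,"claw":0},{"x":-0.0017,"y":-0.01,"z":0,"rx":0,"ry":0,"rz":0,"claw":0},{"x":-0.0017,"y":-0.01,"z":0,"rx":0,"ry":0,"rz":0,"claw":0},{"x":-0.0017,"y":-0.01,"z":0,"rx":0,"ry":0,"rz":0,"claw":0},{"x":-0.0017,"y":-0.01,"z":0,"rx":0,"ry":0,"rz":0,"claw":0},{"x":-0.0017,"y":-0.01,"z":0,"rx":0,"ry":0,"rz":0,"claw":0}]'
python3 - <<'E'
from fk import *
s=sense();F=[];
k=capture("wrist")
F=[np.array(s["wrist_force"])@EY,np.array(sense()["wrist_force"])@EY]
print("Fy",F,"tcp cradle",wc(s["tcp_pos"]).round(2),s["moment"])
for n in("side","wrist"):
    k=capture(n);h=cv2.cvtColor(k["color"],cv2.COLOR_RGB2HSV);m=regions_of(k,"cell")
    for q in m[:1]:
        ys,xs=np.nonzero(q["region"]);print(n,q["conf"],len(xs),xs.min(),xs.max(),ys.min(),ys.max())
    print([(np.round(q["centre"],1).tolist(),round(q["conf"],2)) for l in("knob","carriage","plunger_tip") for q in search_frame(k,l)[:1]],"cell+y end",proj(k,cw(38,-1.5,37)).round(1),proj(k,cw(38,5,37)).round(1))
E
```

```text
time_s: 30.45
tcp_pos: [0.5196, -0.2768, 0.0355]
ee_rot: [[-0.888, -0.444, 0.122], [-0.457, 0.821, -0.342], [0.052, -0.36, -0.932]]
wrist_force: [-1.5, 4.3, 8.4]
gripper_width: 0.124
gripper_force: 30.0
Fy [np.float64(4.020910726160738), np.float64(3.9343153513150435)] tcp cradle [-49.88  21.43  35.5 ] [ 1.2578  0.1122 -0.1489]
side 0.68 129 279 292 218 231
[([272.7, 333.1], 0.67), ([303.9, 242.3], 0.67)] cell+y end [280.9 235.5] [280.1 236.8]
wrist 0.6 656 155 191 258 289
[([313.6, 273.3], 0.78), ([313.4, 270.0], 0.56)] cell+y end [227.6 325.8] [233.7 331.9]
```

```bash
python3 -m pendant '[{"x":-0.0007,"y":-0.005,"z":0,"rx":0,"ry":0,"rz":0,"claw":0},{"x":-0.0014,"y":-0.009,"z":0,"rx":0,"ry":0,"rz":0,"claw":0},{"x":-0.0014,"y":-0.009,"z":0,"rx":0,"ry":0,"rz":0,"claw":0},{"x":-0.0014,"y":-0.009,"z":0,"rx":0,"ry":0,"rz":0,"claw":0},{"x":-0.0014,"y":-0.009,"z":0,"rx":0,"ry":0,"rz":0,"claw":0},{"x":-0.0014,"y":-0.009,"z":0,"rx":0,"ry":0,"rz":0,"claw":0},{"x":-0.0014,"y":-0.009,"z":0,"rx":0,"ry":0,"rz":0,"claw":0},{"x":-0.0014,"y":-0.009,"z":0,"rx":0,"ry":0,"rz":0,"claw":0}]'
python3 - <<'E'
from fk import *
np.set_printoptions(precision=4,suppress=True)
s=sense();p=np.array(s["tcp_pos"]);R=np.array(s["ee_rot"])
print("Fy",np.array(s["wrist_force"])@EY,"tcp cradle",wc(p).round(2),s["moment"],s["joints"])
k3=np.load("knob3.npy");o=k3[:3]+EY*(wc(p)[1]-45.2155)/1e3;print("knob",wc(o))
for a in range(-9,-66,-9):
    Q=Ro.from_rotvec(KZ*np.radians(a)); print(a,((o+Q.apply(p-o)-p)/.25).round(4),(KZ*a/180).round(4))
for a in(-20,-40,-60,-65):
    Q=Ro.from_rotvec(KZ*np.radians(a));print(ik(o+Q.apply(p-o),Q.as_matrix()@R,s["joints"]))
E
```

```text
time_s: 32.0
tcp_pos: [0.5194, -0.2786, 0.0355]
ee_rot: [[-0.888, -0.444, 0.122], [-0.458, 0.821, -0.342], [0.051, -0.359, -0.932]]
wrist_force: [-2.0, 7.1, 9.4]
gripper_width: 0.125
gripper_force: 30.0
Fy 6.65630287797235 tcp cradle [-49.83  19.65  35.51] [ 1.791   0.3583 -0.1741] [  -8.2356   21.2025  -44.8142   55.138   -23.0013 -105.1092]
knob [-62.3381  31.132   77.6972]
-9 [-0.0042  0.0087 -0.0035] [ 0.0261 -0.0044 -0.0424]
-18 [-0.0071  0.0182 -0.0063] [ 0.0522 -0.0089 -0.0848]
-27 [-0.0088  0.0282 -0.0083] [ 0.0784 -0.0133 -0.1272]
-36 [-0.009   0.0384 -0.0096] [ 0.1045 -0.0177 -0.1696]
-45 [-0.0078  0.0487 -0.0099] [ 0.1306 -0.0221 -0.212 ]
-54 [-0.0054  0.0587 -0.0094] [ 0.1567 -0.0266 -0.2544]
-63 [-0.0016  0.0682 -0.0081] [ 0.1829 -0.031  -0.2968]
(array([ -6.3499,  23.1875, -31.6343,  20.8478, -31.4402, -91.016 ]), np.float64(7.216449660063518e-14))
(array([-10.6579,  24.664 , -21.3952,   1.8447, -39.7259, -88.0048]), np.float64(3.155251102379951e-10))
(array([-16.391 ,  25.8387, -14.5703, -11.9346, -45.9351, -90.2301]), np.float64(4.3602343957616085e-10))
(array([-17.8963,  26.086 , -13.3245, -15.0267, -47.1465, -91.2152]), np.float64(1.1102230246251565e-15))
```

Spring force is about 5.7 N net, roughly half way. Starting to tighten, with a check along the way.

```bash
python3 -m pendant '[{"x":-0.0042,"y":0.0087,"z":-0.0035,"rx":0.0261,"ry":-0.0044,"rz":-0.0424,"claw":0},{"x":-0.0071,"y":0.0182,"z":-0.0063,"rx":0.0522,"ry":-0.0089,"rz":-0.0848,"claw":0},{"x":-0.0071,"y":0.0182,"z":-0.0063,"rx":0.0522,"ry":-0.0089,"rz":-0.0848,"claw":0},{"x":-0.0071,"y":0.0182,"z":-0.0063,"rx":0.0522,"ry":-0.0089,"rz":-0.0848,"claw":0},{"x":-0.0071,"y":0.0182,"z":-0.0063,"rx":0.0522,"ry":-0.0089,"rz":-0.0848,"claw":0},{"x":-0.0071,"y":0.0182,"z":-0.0063,"rx":0.0522,"ry":-0.0089,"rz":-0.0848,"claw":0},{"x":-0.0071,"y":0.0182,"z":-0.0063,"rx":0.0522,"ry":-0.0089,"rz":-0.0848,"claw":0},{"x":-0.0071,"y":0.0182,"z":-0.0063,"rx":0.0522,"ry":-0.0089,"rz":-0.0848,"claw":0}]'
python3 - <<'E'
from fk import *
s=sense();p=np.array(s["tcp_pos"]);R=np.array(s["ee_rot"]);y=R[:,1]
print("Fy",np.array(s["wrist_force"])@EY,"tcp cradle",wc(p).round(2),s["moment"],"psi",np.degrees(np.arctan2(y@EY,y@EX))-90)
g=p-B*R[:,2]; print("tip",wc(g))
E
```

```text
time_s: 33.0
tcp_pos: [0.5181, -0.2743, 0.0343]
ee_rot: [[-0.977, -0.197, 0.076], [-0.209, 0.955, -0.21], [-0.031, -0.222, -0.975]]
wrist_force: [-0.5, 6.8, 9.8]
gripper_width: 0.123
gripper_force: 30.0
Fy 6.5744834612744185 tcp cradle [-51.79  23.67  34.31] [ 1.9464 -0.0101 -0.1064] psi 24.675608784138404
tip [-55.8495  30.8809  70.3733]
```

```bash
python3 -m pendant '[{"x":-0.0017,"y":0.01,"z":-0.002,"rx":0.0261,"ry":-0.0044,"rz":-0.0424,"claw":0},{"x":-0.0019,"y":0.0202,"z":-0.0033,"rx":0.0522,"ry":-0.0089,"rz":-0.0848,"claw":0},{"x":-0.0007,"y":0.0305,"z":-0.0036,"rx":0.0784,"ry":-0.0133,"rz":-0.1272,"claw":0},{"x":0.0017,"y":0.0405,"z":-0.0031,"rx":0.1045,"ry":-0.0177,"rz":-0.1696,"claw":0},{"x":0.0055,"y":0.05,"z":-0.0018,"rx":0.1306,"ry":-0.0221,"rz":-0.212,"claw":0},{"x":0.0055,"y":0.05,"z":-0.0018,"rx":0.1306,"ry":-0.0221,"rz":-0.212,"claw":0},{"x":0.0055,"y":0.05,"z":-0.0018,"rx":0.1306,"ry":-0.0221,"rz":-0.212,"claw":0},{"x":0.0055,"y":0.05,"z":-0.0018,"rx":0.1306,"ry":-0.0221,"rz":-0.212,"claw":0}]'
python3 - <<'E'
from fk import *
np.set_printoptions(precision=4,suppress=True)
s=sense();p=np.array(s["tcp_pos"]);R=np.array(s["ee_rot"]);y=R[:,1]
print("F",np.array(s["wrist_force"])@EY,"tcp cradle",wc(p).round(2),s["moment"],np.array(s["moment"])@KZ,"psi",np.degrees(np.arctan2(y@EY,y@EX))-90)
print("tip",wc(p-B*R[:,2]),"retreat 60",(-R[:,2]*.06/.25).round(4))
E
```

```text
time_s: 34.0
tcp_pos: [0.5195, -0.2634, 0.0342]
ee_rot: [[-0.886, 0.447, 0.124], [0.462, 0.875, 0.143], [-0.045, 0.184, -0.982]]
wrist_force: [0.7, 0.3, 8.7]
gripper_width: 0.123
gripper_force: 30.0
F 0.456346736169597 tcp cradle [-52.24  34.62  34.18] [ 0.0901 -0.3968 -0.1363] -0.1977845244748039 psi -20.33431686687078
tip [-55.8895  28.6246  70.506 ] retreat 60 [-0.0298 -0.0344  0.2356]
```

```bash
python3 -m pendant '[{"x":0,"y":0,"z":0,"rx":0,"ry":0,"rz":0,"claw":0.35},{"x":0,"y":0,"z":0,"rx":0,"ry":0,"rz":0,"claw":0.4},{"x":0,"y":0,"z":0,"rx":0,"ry":0,"rz":0,"claw":0.4},{"x":-0.006,"y":-0.007,"z":0.05,"rx":0,"ry":0,"rz":0,"claw":0.4},{"x":-0.015,"y":-0.017,"z":0.12,"rx":0,"ry":0,"rz":0,"claw":0.4},{"x":-0.03,"y":-0.0344,"z":0.2356,"rx":0,"ry":0,"rz":0,"claw":0.4},{"x":-0.03,"y":-0.0344,"z":0.2356,"rx":0,"ry":0,"rz":0,"claw":0.4},{"x":-0.03,"y":-0.0344,"z":0.2356,"rx":0,"ry":0,"rz":0,"claw":0.4}]'
python3 - <<'E'
from fk import *
np.set_printoptions(precision=2,suppress=True)
c=capture("wrist");k3=np.load("knob3.npy");h=cv2.cvtColor(c["color"],cv2.COLOR_RGB2HSV);m=cv2.inRange(h,(5,140,60),(20,255,255))
n,l,st,ce=cv2.connectedComponentsWithStats(m)
o0=np.array(k3[:3])+EY*(31.13-56.70)/1e3
q=proj(c,o0+.009*KZ);i=min((i for i in range(1,n) if st[i,4]>200),key=lambda i:np.hypot(*(ce[i]-q)))
ys,xs=np.nonzero(l==i);r=cv2.minAreaRect(np.c_[xs,ys].astype(np.float32));print("pred",q,"blob",st[i],r)
b=cv2.boxPoints(r);e=sorted([(np.linalg.norm(b[j]-b[(j+1)%4]),j) for j in range(4)])[:2];ends=sorted([(b[j]+b[(j+1)%4])/2 for _,j in e],key=lambda v:v[1]);print(ends)
X=lambda ps:np.cos(np.radians(ps))*EX+np.sin(np.radians(ps))*EY
def f(v):
    o=o0+EY*v[0]/1e3+EX*v[2]/1e3+.009*KZ
    P=[proj(c,o-.022*X(v[1])),proj(c,o+.022*X(v[1]))];P.sort(key=lambda a:a[1]);return np.r_[P[0]-ends[0],P[1]-ends[1]]
s=least_squares(f,[0,-20,0]);print("dy,psi,dx",s.x,s.fun)
for nm in("wrist","top","side"):
    k=capture(nm) if nm!="wrist" else c
    print(nm,[(lb,np.round(z["centre"],1).tolist(),round(z["conf"],2),wc(atz(k,z["centre"],.037)).round(1).tolist()) for lb in("plunger_tip","cell") for z in search_frame(k,lb)[:1]])
    np.save("im_"+nm+".npy",k["color"])
mm=regions_of(c,"cell")[0]["region"];ys,xs=np.nonzero(mm);r=cv2.minAreaRect(np.c_[xs,ys].astype(np.float32));print(r,[wc(atz(c,z,.037)).round(1).tolist() for z in cv2.boxPoints(r)])
print("ends model",[proj(c,cw(38,y,37)).round(1).tolist() for y in(-66.5,-1.5,3.5,8)])
E
```

```text
time_s: 35.0
tcp_pos: [0.5103, -0.2711, 0.0921]
ee_rot: [[-0.886, 0.448, 0.121], [0.463, 0.875, 0.145], [-0.041, 0.185, -0.982]]
wrist_force: [0.4, 0.2, 0.4]
gripper_width: 0.401
gripper_force: 0.0
pred [320.23 248.5 ] blob [311 217  17  66 517] ((319.0, 249.5), (65.0, 16.0), 90.0)
[array([319., 217.], dtype=float32), array([319., 282.], dtype=float32)]
dy,psi,dx [ -0.8  -20.43  -0.13] [ 0.   -0.97 -0.    0.89]
wrist [('plunger_tip', [314.6, 349.7], 0.56, [42.0, 1.2, 37.0]), ('cell', [296.1, 356.8], 0.66, [41.9, -16.2, 37.0])]
top [('plunger_tip', [350.6, 205.8], 0.42, [27.8, -4.9, 37.0]), ('cell', [364.6, 202.5], 0.51, [40.4, -32.9, 37.0])]
side [('cell', [286.1, 224.5], 0.48, [41.5, -59.2, 37.0])]
((289.1000061035156, 357.7999572753906), (20.55480194091797, 42.058292388916016), 71.56504821777344) [[28.4, -39.4, 37.0], [30.4, -3.3, 37.0], [52.4, -4.3, 37.0], [50.0, -41.3, 37.0]]
ends model [[240.2, 374.6], [310.3, 347.4], [315.6, 345.3], [320.4, 343.5]]
```

```bash
python3 -m pendant '[{"x":-0.03,"y":0,"z":0.2,"rx":0,"ry":0,"rz":0,"claw":0.4},{"x":-0.1,"y":0.1,"z":0.4,"rx":0,"ry":0,"rz":0,"claw":0.4},{"x":-0.2,"y":0.3,"z":0.5,"rx":0,"ry":0,"rz":0,"claw":0.4},{"x":-0.3,"y":0.5,"z":0.5,"rx":0,"ry":0,"rz":0,"claw":0.4},{"x":-0.3,"y":0.7,"z":0.5,"rx":0,"ry":0,"rz":0,"claw":0.4},{"x":-0.3,"y":0.9,"z":0.5,"rx":0,"ry":0,"rz":0,"claw":0.4},{"x":-0.3,"y":1,"z":0.5,"rx":0,"ry":0,"rz":0,"claw":0.4},{"x":-0.3,"y":1,"z":0.5,"rx":0,"ry":0,"rz":0,"claw":0.4}]'
python3 - <<'E'
from h import *
np.set_printoptions(precision=1,suppress=True)
t=capture("top");s0=cv2.imread("pics/top0.png")[:,:,::-1]
def cls(im):
    out=[]
    for y in range(-85,60):
        px=proj(t,cw(38,y,37));v=cv2.getRectSubPix(np.ascontiguousarray(im),(1,1),tuple(map(float,px)))[0,0].astype(int)
        h,s,l=cv2.cvtColor(np.uint8([[v]]),cv2.COLOR_RGB2HSV)[0,0];out.append("B" if 100<h<125 and s>120 and l>80 else "k" if l<70 else "Y" if h<32 and s>100 else "G" if 35<=h<70 and s>50 and l>120 else ".")
    return "".join(out)
print("from y=-85, 1 char/mm");print("now ",cls(t["color"]));print("then",cls(s0))
for m in regions_of(t,"cell")[:1]:
    ys,xs=np.nonzero(m["region"]);r=cv2.minAreaRect(np.c_[xs,ys].astype(np.float32));print(m["conf"],r,wc(atz(t,r[0],.037)),[wc(atz(t,q,.037)) for q in cv2.boxPoints(r)])
print([(l,search_frame(t,l)[:1]) for l in("spool","brown_pot")],sense()["time_s"])
E
```

```text
time_s: 36.5
tcp_pos: [0.4352, -0.0199, 0.2169]
ee_rot: [[-0.887, 0.445, 0.121], [0.459, 0.876, 0.146], [-0.041, 0.185, -0.982]]
wrist_force: [1.6, -0.2, -0.2]
gripper_width: 0.4
gripper_force: 0.0
from y=-85, 1 char/mm
now  kkkkkkkkkkkYYYYYGGGGGGGGGGGGGGGGGGGGGGGGGGGGGGGGGGGGGGGGGGGGGGGGGGGGGGGGGGGGGGGG.YYYYYYYYYY....BBBBBBB...........................................
then kkkkkkkkkkkYYYYY...........kkkkkkk......................................kkkkkkk......................................YYYYYYYYYYYYYYY....BBBBBB...
0.66 ((365.9729919433594, 204.16217041015625), (30.57821273803711, 9.206343650817871), 9.462322235107422) [ 37.5 -36.5  37. ] [array([26.8, -4.1, 37. ]), array([46.6, -3.7, 37. ]), array([ 48.1, -68.9,  37. ]), array([ 28.4, -69.2,  37. ])]
[('spool', [{'centre': [357.6, 313.0], 'conf': 0.91}]), ('brown_pot', [{'centre': [314.2, 154.8], 'conf': 0.55}])] 36.7
```

The cell is home against the fixed contact (green from −69 to −4 mm). The visible pin is 10 mm long against 15 mm when free, so it is pressed in about 5 mm. The knob is back at its tight angle. Handing in.

```bash
python3 -c "
from station import *
print(finish_job())"
```

```text
the job is handed in; nothing more can be done
None
```

I handed the job in at about 37 s. By my last measurements the cell lies in the saddles against the fixed contact, the spring contact is pressed in about 5 mm, the knob is back at its original tight angle, and the robot is clear; no verdict came back.

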